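Clip a test plaque into the spray turntable and index it

TASK

Set up the tall grey test plaque for spraying: stand it upright in the holder on the turntable, midway along the holder, and fix it there with the big spring clip from the wooden rail, clip upright on the middle of the top edge so that its jaws squeeze plaque and back plate together. Then turn the turntable a quarter turn counterclockwise (seen from above) until it drops into its detent, and let go of everything. Leave the short plaque, the small clip and the other things on the table where they are.

Things in the scene. Friction and masses are not known exactly. Their poses are not given: they have to be found in the camera images.
- turntable (a joint): angle of the turntable about its upright axis, rad, counterclockwise from above. 0 = loading detent (start), 1.571 = spraying detent; range -0.06 to 1.63. A sprung plunger holds it in each detent (about 0.3 N m). It is a grey disc, radius 130 mm, its top 30 mm above the work surface.
- turn_base: fixed foot of the turntable, carrying disc, holder and handle post; steel disc 170 mm across, 16 mm high. Origin under its centre, on the turntable axis; its axes are those of the holder when the turntable stands at 0.
- handle (a point): middle of the domed top of the round upright aluminium handle post on the turntable, for turning it: 16 mm diameter, 52 mm high above the disc (top at 82 mm), 112 mm from the turntable axis, with a 26 mm collar 6 mm high at its foot. Axes turn with the turntable.
- holder (a point): plaque holder on the turntable. Origin on the axis, on the channel floor (disc top, 30 mm up), z up, turns with it. Upright aluminium back plate 36 mm long (x), 70 high, 4 thick, front face at y = 0 (foot behind to y -22). Before it a channel 12 mm wide, open at the ends, then a lip 14 mm high, flared above to y 21, z 22. A plaque in place stands with its centre at x 0, y 4 mm.
- plaque: tall grey plaque, 60 mm wide (x), 8 mm thick (y), 70 mm high (z), 45 g. Origin at the centre of its underside, z up. It starts upright in an outer slot of the rack, 38 mm from the rack's middle, and can be taken by its two narrow sides from above.
- plaque_short: short grey plaque, 60 x 8 x 45 mm, in the other outer slot of the rack; leave it. Origin at the centre of its underside.
- plaque_rack: low wooden rack, fixed, origin under its centre: base 44 mm (x) by 124 mm (y), 6 mm high, with three slots at y = -38, 0, 38 mm between bars that reach 18 mm up; plaques stand in them with their width along x, feet 6 mm up.
- clip: big spring clip, dark steel, 60 g, upright over the rail. Origin at its pivot, in the +y half; x along the pivot, z up. Levers 24 mm wide (x) slant up to 50 mm above it, there 50 mm over their outer faces; jaws reach 40 mm below, pads 23 to 39 below. Squeezed (13 N) to 26 mm over the levers, the pads stand 28 mm apart. Pushed fully on, the pivot (10 mm thick) rests on the edge it grips.
- clip_jaw (a joint): opening angle of the big clip, rad: 0 = pads parallel and 12 mm apart (on the rail, or on plaque and back plate together), -0.25 fully shut, 0.75 fully open.
- clip_small: small spring clip of the same kind, levers 35 mm above its pivot and 17 mm wide, on the same rail; leave it. Origin at its pivot.
- clip_rail: fixed wooden clip rail, origin under its centre: foot 190 mm (x) by 80 mm (y), 10 mm high, and an upright board 170 mm long (x), 12 mm thick (y), top edge 75 mm above the work surface. The clips sit over it 45 mm either side of its middle.
- thinner: white bottle, 60 mm diameter, 150 mm high; leave it. Origin at the centre of its underside.
- jar: small glass jar, 42 mm diameter, 45 mm high; leave it. Origin at the centre of its underside.
- tape: roll of tape lying flat, 90 mm diameter, 19 mm high; leave it. Origin at the centre of its underside.
- sander: cork sanding block, 92 x 47 x 26 mm; leave it. Origin at the centre of its underside.
- brush_pot: cardboard pot, 72 mm diameter, 85 mm high, with brushes up to 160 mm high; leave it. Origin at the centre of its underside.
- scraper: scraper lying flat, 160 mm long, 14 mm high; leave it. Origin under its middle.
There are look-alikes about, which are no part of the job. Leave any green look-alike of the clip alone.

How it is judged (in metres and radians):
On the way, in this order (a step that is already met when the one before it is completed fails the run):
1. the tall plaque stands upright in the holder, let go (z of plaque in the frame of holder between -0.004 and 0.004 m and y of plaque in the frame of holder between 0.001 and 0.011 m and x of plaque in the frame of holder between -0.012 and 0.012 m and angle between plaque's own z axis and vertical below 0.3 rad and contact force between the fingers and plaque below 0.3 N), for 0.2 s.
2. the big clip, let go, squeezes plaque and back plate together, with the turntable still in its loading detent (contact force between clip and plaque above 2 N and contact force between clip and turn_base above 2 N and contact force between the fingers and clip below 0.3 N and value of joint turntable below 0.5 rad), for 0.2 s.
3. the turntable is in its spraying detent (value of joint turntable between 1.49 and 1.65 rad), for 0.2 s.
At the end, for the whole second after the job is handed in: Turntable in its spraying detent (1.49 to 1.65 rad); plaque down in the channel, within 12 mm of midway, within 3 mm and 0.07 rad of the back plate, upright; big clip pressing on both with over 2 N, within 12 mm of the middle, within 0.25 rad of upright; all at rest (all of step 3 and z of plaque in the frame of holder between -0.004 and 0.004 m and y of plaque in the frame of holder between 0.001 and 0.007 m and x of plaque in the frame of holder between -0.012 and 0.012 m and angle between plaque's own z axis and vertical below 0.07 rad and angle between the y axis of plaque and the y axis of holder, either way round below 0.07 rad and contact force between clip and plaque above 2 N and contact force between clip and turn_base above 2 N and x of clip in the frame of holder between -0.012 and 0.012 m and angle between clip's own z axis and vertical below 0.25 rad and linear speed of each of clip, plaque below 0.02 m/s); the robot touches nothing.
It fails at once if the short plaque or the small clip is moved more than 20 mm (distance of any of plaque_short, clip_small from where it was at the start of the episode above 0.02 m).
It fails at once if another thing on the table is moved more than 30 mm (distance of any of thinner, jar, tape, sander, brush_pot, scraper from where it was at the start of the episode above 0.03 m).
It also fails if it takes over 72 s, if anything falls off the work surface, if the arm or the gripper's body presses on something with over 40 N, if the wrist force passes 120 N, or if a joint passes its speed limit or range.

ROBOT

A 6-joint arm with a two-finger parallel gripper is mounted at the origin on the work surface. World frame = base frame: x ahead of the robot, y to its left, z up, the work surface at z = 0. Lengths are in m, angles in degrees, forces in N, time in s.
With the tool pointing down it reaches from about 0.3 to 0.75 m from the base axis. Payload 8.5 kg.
Tool frame: the origin (TCP) lies between the finger pads; the fingertips stand ahead of it and the grasp point (between the pads) lies 8 mm behind it (env.tcp_to_tips is the z of the fingertips in the tool frame, in m); z points along the fingers, x is the direction in which the jaws open and shut, and the axes are right-handed (so a half turn about z gives the same grasp; the last joint's range is limited). The gripper opens to 85 mm and grips with 20 to 120 N. Pads are 22 mm wide; open, the fingers measure 114 mm over their backs; the gripper's body (76 mm by 85 mm) begins 54 mm behind the grasp point. The pads swing forward as they close: fully open they stand 13 mm farther back than shut.
Start: joints at [50.861, 21.807, 74.336, -0, 83.858, -12.336], TCP at [0.248, 0.491, 0.242] pointing down, gripper open.
Joint ranges: [-178.18, 178.18], [-50.72, 133.34], [12.68, 142.11], [-81.47, 261.47], [9.98, 163.14], [-165.26, 165.26]. Speed limits (degrees/s): [136.94, 136.94, 180, 180, 180, 180].

INTERFACE

Orientations are given as a 3x3 rotation matrix whose columns are the frame's x, y, z axes.
In Python, from rig import observe, viewer, env gives the robot as it stands.
- The arm moves only by the tool jog_arm, never from a script. Its arguments are lists of equal length, an entry for each row: "dr": the turn, a rotation vector about the tool's x, y, z in rad, a list of three; "slide": the shift along the tool's x, y, z in m, a list of three; "gripper": the opening, from -1 (shut) to 1 (fully open), so that 0 is half open. In form: {"dr": [[rx, ry, rz], ...], "slide": [[dx, dy, dz], ...], "gripper": [gripper, ...]}. A call has exactly 10 rows; each row shifts and turns the commanded pose from where the row before left it, along the tool's axes as they then stand; what a row does not reach is not made up. A row lasts 1/10 s, in which the tool goes at most 50 mm and 8.59 degrees, less where a joint would pass 70% of its speed; a pose out of reach is approached as far as the arm can. A call is refused whole if a number of a shift passes 0.05 or a number of a turn 0.15, either way. A call with a gripper value outside its range is refused whole. The fingers move at their own pace and stop on an object; "force" is the grip in N (left out, the last holds). Time passes only in rows, so rows that do not move let the fingers close, or fill a call up. It gives the time, the measured TCP pose, the force and the opening at its end, in the units of the state.
- observe(): the state, without advancing time (a new reading comes with each control period).
- viewer.get_image(name): name is "scene" or "top"; returns a dict with "pixels" (384x512x3 uint8, blue, green, red), "camera_matrix" (3x3 intrinsics, pixels), "dist_coeffs" ([k1, k2, p1, p2, k3] as OpenCV has them; the pictures are not rectified), "R" (3x3) and "t" (3): a world point X has camera coordinates R X + t. Camera axes: x right, y down, z forward; pixel columns grow to the right and rows downward; lengths in m; the calibration is good to about 2 mm. A picture is of the moment at which its call begins. There is no depth.
- env.close_job(): hands the job in, once; it reports no verdict.
The state is a dict: "time_s": time; "q": joint angles; "qvel": joint speeds; "joint_efforts": joint torques, N m; "position": TCP position; "tool_rot": TCP orientation; "ft_force": force on the tool from outside, world axes, zero at the start; "wrist_torque": the same for the moment, N m; "grip_width": finger opening in m.
Only numpy, scipy, OpenCV 4.12 (cv2) and the standard library are available. Lean on these libraries where they do the work, as an engineer would, in place of code of your own. Each camera call takes 0.05 s, during which the arm holds its last target.

## Working session

There is one attempt and no reset: what is moved stays moved. The work goes in short steps, Python scripts to look and compute and a tool call to move; the robot and the scene stay as the last step left them, time stands still between calls to the robot, and variables do not carry over. Pictures are saved under pics/ and viewed, and the job is handed in when it is done.

Besides the shell and the picture viewer there is one more tool, called after "Emit:" by a JSON object that holds its "name" and its "arguments". jog_arm: Moves the arm, as the interface text tells. Its arguments: {"type":"object","properties":{"dr":{"type":"array","items":{"type":"array","items":{"type":"number"}}},"slide":{"type":"array","items":{"type":"array","items":{"type":"number"}}},"gripper":{"type":"array","items":{"type":"number"}},"force":{"type":"number"}},"required":["dr","slide","gripper"]}

```bash
ls; mkdir -p pics; python3 - <<'E'
from rig import observe, viewer, env
import cv2
s=observe(); print(s); print(env.tcp_to_tips)
for n in("scene","top"):
    im=viewer.get_image(n); cv2.imwrite(f"pics/{n}0.png",im["pixels"]); print(n,im["camera_matrix"],im["dist_coeffs"],im["R"],im["t"])
E
```

```text
pics
{'time_s': 0.0, 'q': array([ 5.08616150e+01,  2.18407250e+01,  7.43839092e+01, -7.38345663e-04,
        8.38575149e+01, -1.23352232e+01]), 'qvel': array([-0.09271215,  0.08502355, -0.08735295, -0.05615626,  0.08196933,
       -0.15439596]), 'joint_efforts': array([ 3.66405162e-03, -4.48455727e+01, -2.31287527e+01, -2.12339978e-05,
        4.70571962e-03,  4.60304580e-05]), 'position': array([0.24783543, 0.490694  , 0.24171922]), 'tool_rot': array([[ 4.50924930e-01,  8.92561430e-01, -8.95052996e-04],
       [ 8.92560775e-01, -4.50925723e-01, -1.12015505e-03],
       [-1.40340961e-03, -2.93783359e-04, -9.99998972e-01]]), 'ft_force': array([-0.31285458,  1.23776461,  0.30370304]), 'wrist_torque': array([-0.02215105, -0.01132488, -0.00662268]), 'grip_width': 0.08519949303194711}
0.011
scene [[462.36004146   0.         253.75730259]
 [  0.         462.36004146 188.60438798]
 [  0.           0.           1.        ]] [-0.13701192  0.          0.          0.          0.        ] [[-0.64854302  0.76109807 -0.0110308 ]
 [ 0.54828076  0.4570478  -0.70035385]
 [-0.52799635 -0.46025758 -0.71371059]] [ 0.36179892 -0.26409919  1.81475524]
top [[378.66926399   0.         252.06224285]
 [  0.         378.66926399 185.51992273]
 [  0.           0.           1.        ]] [0.02743374 0.         0.         0.         0.        ] [[-0.01479362 -0.99987845 -0.00492374]
 [-0.97721781  0.01550069 -0.21167208]
 [ 0.21172268  0.00168017 -0.97732834]] [0.02103235 0.58608091 0.87355106]
```

View pics/scene0.png

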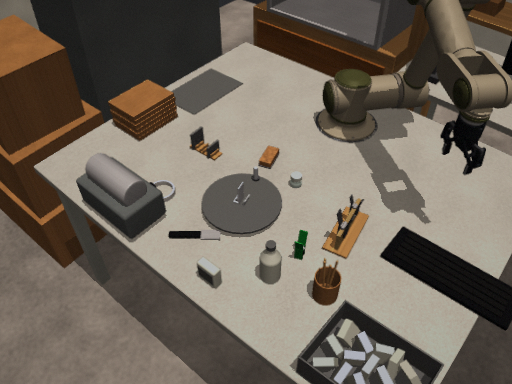

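View pics/top0.png

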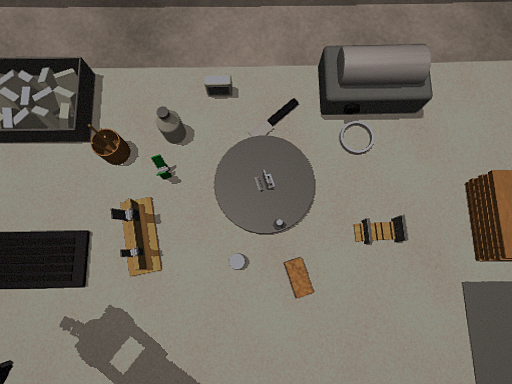

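```bash
python3 - <<'E'
import cv2, numpy as np
t=cv2.imread("pics/top0.png"); s=cv2.imread("pics/scene0.png")
def c(im,x0,y0,x1,y1,k): return cv2.resize(im[y0:y1,x0:x1],None,fx=k,fy=k,interpolation=cv2.INTER_CUBIC)
cv2.imwrite("pics/a.png",c(t,100,190,180,280,6))
cv2.imwrite("pics/b.png",c(t,340,205,420,255,9))
cv2.imwrite("pics/c.png",c(t,210,130,320,235,5))
cv2.imwrite("pics/d.png",np.hstack([c(s,315,185,375,260,6),c(s,180,120,240,195,6)]))
cv2.imwrite("pics/e.png",c(s,195,150,295,235,7))
E
```

```text
(no output)
```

View pics/a.png

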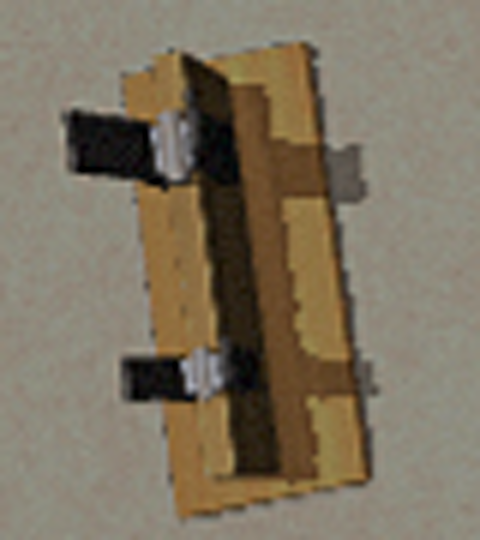

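View pics/b.png

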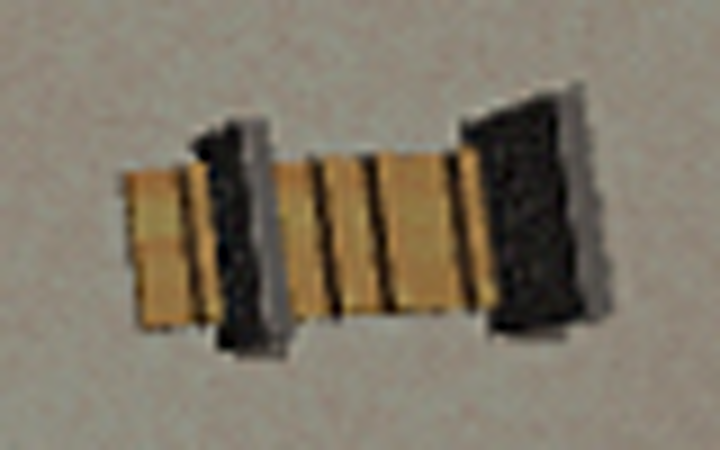

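View pics/c.png

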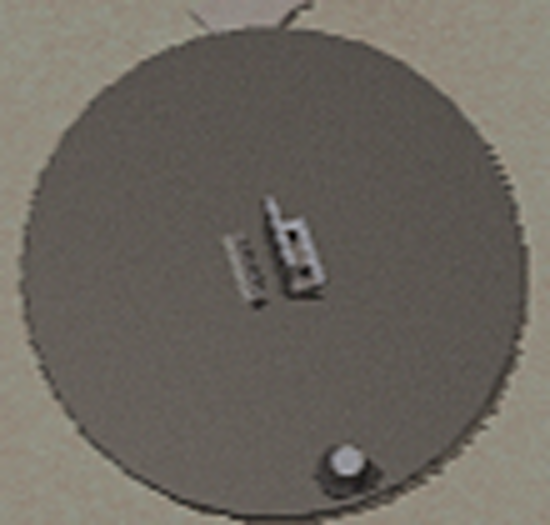

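View pics/d.png

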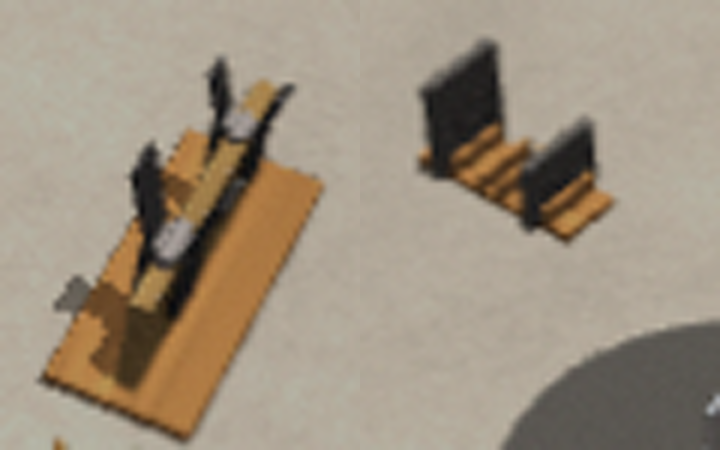

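View pics/e.png

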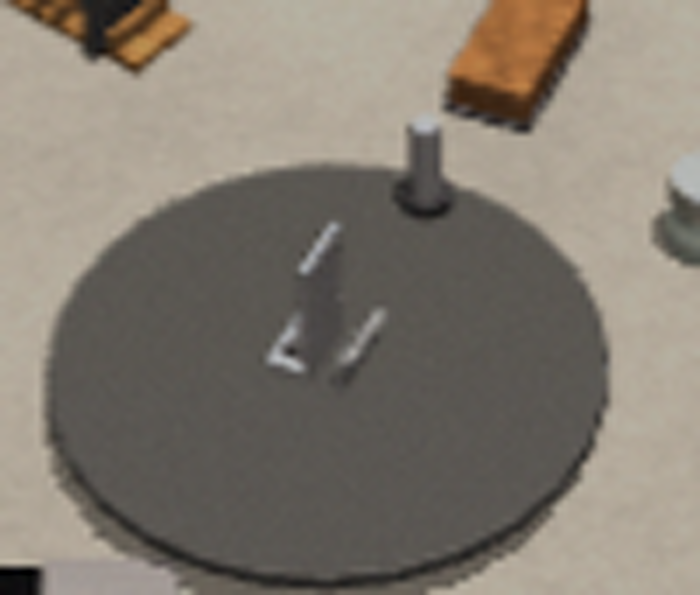

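```bash
cat > h.py <<'E'
import numpy as np, cv2
from rig import observe, viewer, env
def get(n,save=None):
    im=viewer.get_image(n)
    if save: cv2.imwrite(save,im["pixels"])
    return im
def ray(im,p):
    p=np.array(p,float).reshape(-1,1,2)
    u=cv2.undistortPoints(p,np.array(im["camera_matrix"]),np.array(im["dist_coeffs"]))[:,0]
    R=np.array(im["R"]);t=np.array(im["t"]).ravel()
    d=np.c_[u,np.ones(len(u))]@R
    return -R.T@t,d
def onz(im,p,z):
    C,d=ray(im,p); return C+d*((z-C[2])/d[:,2])[:,None]
def proj(im,X):
    return cv2.projectPoints(np.array(X,float).reshape(-1,1,3),cv2.Rodrigues(np.array(im["R"]))[0],np.array(im["t"]).ravel(),np.array(im["camera_matrix"]),np.array(im["dist_coeffs"]))[0][:,0]
def tri(a,p,b,q):
    C1,d1=ray(a,p);C2,d2=ray(b,q);d1=d1[0]/np.linalg.norm(d1[0]);d2=d2[0]/np.linalg.norm(d2[0])
    s=np.linalg.lstsq(np.c_[d1,-d2],C2-C1,rcond=None)[0]
    A=C1+s[0]*d1;B=C2+s[1]*d2
    return (A+B)/2,np.linalg.norm(A-B)
def crop(px,x0,y0,x1,y1,k,fn):
    cv2.imwrite(fn,cv2.resize(px[y0:y1,x0:x1],None,fx=k,fy=k,interpolation=cv2.INTER_CUBIC))
E
python3 - <<'E'
from h import *
np.set_printoptions(precision=4,suppress=True)
T=get("top");S=get("scene")
for n,im in(("T",T),("S",S)): print(n,"cam",ray(im,[[0,0]])[0])
# disc: dark pixels
for n,im,c in(("T",T,(265,185)),("S",S,(242,203))):
    px=im["pixels"].astype(int); g=px.mean(2)
    m=((g<120)&(np.abs(px.max(2)-px.min(2))<25)).astype(np.uint8)
    m=cv2.morphologyEx(m,cv2.MORPH_OPEN,np.ones((5,5)))
    N,l,st,ce=cv2.connectedComponentsWithStats(m)
    k=l[c[1]+20,c[0]-20]; cs=max(cv2.findContours((l==k).astype(np.uint8),0,1)[0],key=cv2.contourArea)
    hull=cv2.convexHull(cs)[:,0].astype(float)
    P=onz(im,cs[:,0],0.03)[:,:2]
    # robust circle r .13
    from scipy.optimize import least_squares
    r=least_squares(lambda q:np.hypot(*(P-q[:2]).T)-q[2],[*P.mean(0),.13],loss='soft_l1',f_scale=.002)
    print(n,"disc",r.x, st[k])
# grey tops in rack in top view
px=T["pixels"].astype(int)
sub=px[205:255,340:420]
for y in range(10,30,6):print([tuple(v) for v in sub[y,50:72:1]])
E
```

```text
T cam [0.3881 0.0105 0.9779]
S cam [1.3376 0.6806 1.1142]
T disc [ 0.5985 -0.02    0.1297] [ 214  135  102  100 7885]
S disc [ 0.6094 -0.0083  0.1329] [ 202  169   80   68 4040]
[(np.int64(125), np.int64(140), np.int64(143)), (np.int64(126), np.int64(140), np.int64(144)), (np.int64(123), np.int64(135), np.int64(140)), (np.int64(124), np.int64(135), np.int64(139)), (np.int64(128), np.int64(142), np.int64(144)), (np.int64(126), np.int64(138), np.int64(143)), (np.int64(124), np.int64(139), np.int64(148)), (np.int64(128), np.int64(142), np.int64(152)), (np.int64(134), np.int64(147), np.int64(158)), (np.int64(91), np.int64(100), np.int64(108)), (np.int64(87), np.int64(94), np.int64(99)), (np.int64(80), np.int64(88), np.int64(92)), (np.int64(86), np.int64(95), np.int64(96)), (np.int64(81), np.int64(86), np.int64(91)), (np.int64(93), np.int64(101), np.int64(104)), (np.int64(122), np.int64(134), np.int64(139)), (np.int64(124), np.int64(139), np.int64(143)), (np.int64(125), np.int64(138), np.int64(140)), (np.int64(127), np.int64(140), np.int64(143)), (np.int64(120), np.int64(137), np.int64(14
[... 2360 characters left out ...]
.int64(38), np.int64(43)), (np.int64(25), np.int64(28), np.int64(30)), (np.int64(14), np.int64(15), np.int64(23)), (np.int64(21), np.int64(23), np.int64(26)), (np.int64(30), np.int64(34), np.int64(31)), (np.int64(29), np.int64(28), np.int64(29)), (np.int64(25), np.int64(25), np.int64(27)), (np.int64(10), np.int64(13), np.int64(13)), (np.int64(75), np.int64(80), np.int64(85)), (np.int64(75), np.int64(81), np.int64(84)), (np.int64(73), np.int64(78), np.int64(82)), (np.int64(97), np.int64(106), np.int64(110)), (np.int64(120), np.int64(134), np.int64(142)), (np.int64(122), np.int64(135), np.int64(144)), (np.int64(121), np.int64(135), np.int64(145)), (np.int64(121), np.int64(136), np.int64(144))]
```

```bash
python3 - <<'E'
from h import *
np.set_printoptions(precision=4,suppress=True)
T=get("top");px=T["pixels"].astype(int);g=px.mean(2);sat=px.max(2)-px.min(2)
m=((g>60)&(g<108)&(sat<20)).astype(np.uint8); r=np.zeros_like(m); r[208:250,360:412]=m[208:250,360:412]
N,l,st,ce=cv2.connectedComponentsWithStats(r)
for k in range(1,N):
    if st[k,4]<20: continue
    ys,xs=np.nonzero(l==k); 
    for z in(.076,.051):
        P=onz(T,np.c_[xs,ys],z)[:,:2]
        w=cv2.minAreaRect((P*1000).astype(np.float32)); print("grey",st[k],z,w)
# wood of rack
m=((px[:,:,2]-px[:,:,0]>40)).astype(np.uint8); r=np.zeros_like(m); r[210:250,345:400]=m[210:250,345:400]
ys,xs=np.nonzero(r);P=onz(T,np.c_[xs,ys],.018)[:,:2];print("rack wood",cv2.minAreaRect((P*1000).astype(np.float32)))
# bright aluminium in holder area
b=(g>g[150:200,230:250].mean()+35).astype(np.uint8)
r=np.zeros_like(b); r[165:232,250:300]=b[165:232,250:300]
N,l,st,ce=cv2.connectedComponentsWithStats(r)
for k in range(1,N):
    if st[k,4]>3: print("alu",st[k],ce[k])
crop(T["pixels"],245,160,295,235,10,"pics/f.png")
crop(get("scene")["pixels"],220,155,275,215,12,"pics/g.png")
E
```

```text
grey [397 214  11  27  97] 0.076 ((477.41949462890625, -345.8362731933594), (60.499107360839844, 17.529218673706055), 10.713545799255371)
grey [397 214  11  27  97] 0.051 ((479.89569091796875, -355.7130432128906), (62.17608642578125, 18.015085220336914), 10.713556289672852)
grey [363 218  10  27  81] 0.076 ((469.28778076171875, -259.54150390625), (61.71183776855469, 14.83995246887207), 2.311434030532837)
grey [363 218  10  27  81] 0.051 ((471.5385437011719, -267.02618408203125), (63.422447204589844, 15.251328468322754), 2.311439037322998)
rack wood ((474.04718017578125, -292.6714172363281), (44.646942138671875, 98.76629638671875), 2.9335620403289795)
alu [264 170  11  17  48] [268.875  177.7917]
alu [277 219   5   6  24] [279.     221.7083]
alu [286 223  14   9  59] [294.8305 228.661 ]
```

View pics/f.png

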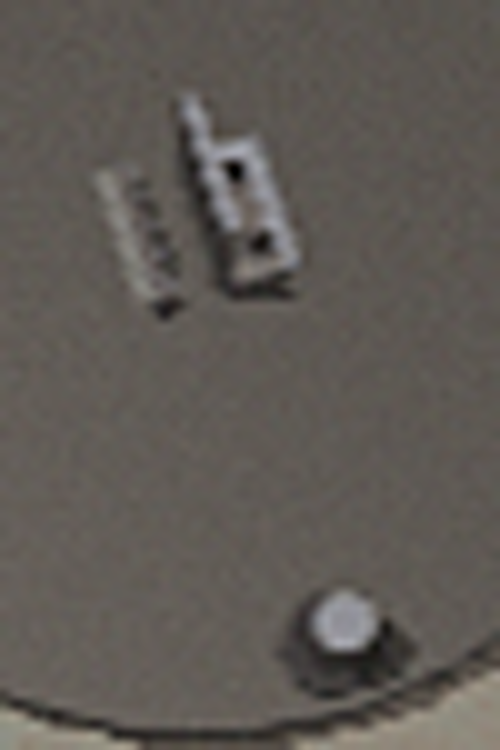

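View pics/g.png

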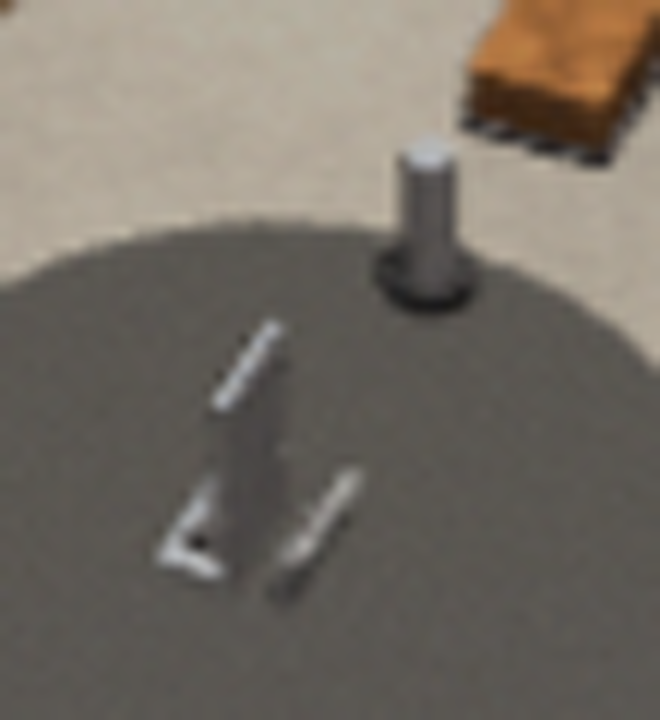

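```bash
python3 - <<'E'
from h import *
np.set_printoptions(precision=4,suppress=True)
T=get("top");S=get("scene")
f=lambda c:(np.array(c,float)+.5)/10-.5+[245,160]
g=lambda c:(np.array(c,float)+.5)/12-.5+[220,155]
print("plate ends S",onz(S,[g((278,322)),g((217,408))],.1))
A=onz(S,[g((247,366))],.1)[0]; print("plate mid S",A)
print("plate far end T",onz(T,[f((188,93))],.1))
print("proj of S plate ends in T crop", (proj(T,onz(S,[g((278,322)),g((217,408))],.1))-[244.5,159.5])*10-.5)
print("handle T,S",onz(T,[f((344,620)),[279,221.7]],.082),onz(S,[g((430,153))],.082), tri(T,f((344,620)),S,g((430,153))))
print("lip T",onz(T,[f((103,170)),f((165,305))],.052),"S",onz(S,[g((355,475)),g((290,558))],.052))
print("foot holes T", onz(T,[f((235,168)),f((260,240))],.036))
# disc edge radial fit in T using collar etc
E
```

```text
plate ends S [[ 0.5853 -0.0205  0.1   ]
 [ 0.6189 -0.0118  0.1   ]]
plate mid S [ 0.6026 -0.0159  0.1   ]
plate far end T [[ 0.6187 -0.0156  0.1   ]]
proj of S plate ends in T crop [[211.3525 228.5841]
 [171.7819  92.4674]]
handle T,S [[ 0.4938 -0.0504  0.082 ]
 [ 0.4934 -0.0505  0.082 ]] [[ 0.4961 -0.0445  0.082 ]] (array([ 0.4933, -0.0492,  0.0775]), np.float64(0.003586576433671728))
lip T [[ 0.6116  0.0047  0.052 ]
 [ 0.5768 -0.0102  0.052 ]] S [[0.58   0.0002 0.052 ]
 [0.6136 0.0068 0.052 ]]
foot holes T [[ 0.6155 -0.0291  0.036 ]
 [ 0.5965 -0.0351  0.036 ]]
```

```bash
python3 - <<'E'
from h import *
np.set_printoptions(precision=4,suppress=True)
T=get("top");S=get("scene");px=T["pixels"].astype(int);g=px.mean(2);sat=px.max(2)-px.min(2)
crop(T["pixels"],345,208,415,248,11,"pics/i.png")
crop(S["pixels"],185,120,225,162,14,"pics/j.png")
print(g[210:246,394:412].astype(int))
E
```

```text
[[135 133 135 130 132 134 132 135 137 131 133 133 133 134 132 137 134 139]
 [135 134 133 133 135 133 135 132 135 136 131 132 131 133 136 134 135 132]
 [133 134 132 135 134 136 133 134 135 133 134 129 131 133 134 133 136 135]
 [129 131 138 133 137 134 132 137 136 140 141 135 132 134 134 132 133 134]
 [134 134 139 135 133 139 139 139 144 113 100 130 136 134 137 130 131 135]
 [139 138 136 143 147 103  90  87  94  88  96 133 138 132 137 130 135 134]
 [147 154 125  96  63  32  29  42  74  79  84 127 137 130 131 133 134 136]
 [ 99  62  46  34  18  20  22  34  77  82  74 131 142 135 135 132 133 132]
 [ 35  14  12  20  29  21  23   9  79  83  79 128 139 131 132 137 133 134]
 [ 19  25  26  31  25  28  26  11  83  85  74 105 130 139 133 136 137 134]
 [ 29  24  16  24  24  29  22  11  85  85  75 103 131 136 135 130 135 132]
 [ 21  43  15  40  30  23  22  21  91  89  79  94 128 137 134 136 135 131]
 [ 25  45  27  25  28  23  21  21  68  83  76 101 132 136 134 131 139 134]
 [ 10  27  20  20  25  20  21  12  44  78  78  87 129 137 134 134 137 131]
 [ 21  29  21  22  25  27  32  20  29  79  82  80 
[... 900 characters left out ...]
 75  96 125 133 137 131]
 [126  52  16  23  28  27  28  30  23  24  47  73  79  89 128 139 131 130]
 [102  47  17  19  26  30  16  26  16  23  32  70  78  75 120 139 136 133]
 [ 64  25  22  24  29  29  24  24  13  14   6  73  79  77 119 133 134 136]
 [ 58   9  20  23  20  15  13  16  19  27  59  63  90 116 132 136 135 135]
 [ 54  12  16   8  22  41  44  56  70 120 131 125 128 131 132 129 128 132]
 [104 122  85  73  70  75  75  80  81 128 142 138 137 134 135 126 135 133]
 [130 140 129 132 132 130 131 130 127 136 133 137 135 132 133 131 135 135]
 [134 137 136 140 140 137 143 137 137 134 133 134 137 134 132 131 132 137]
 [138 142 137 137 131 132 140 135 131 130 129 135 134 131 131 132 133 132]]
```

View pics/i.png

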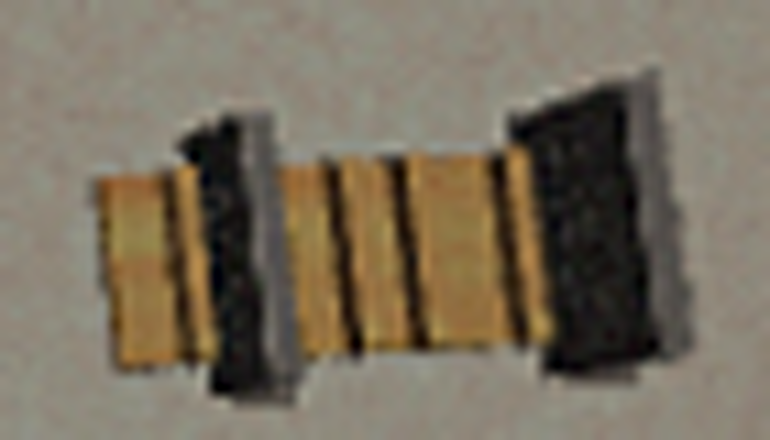

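View pics/j.png

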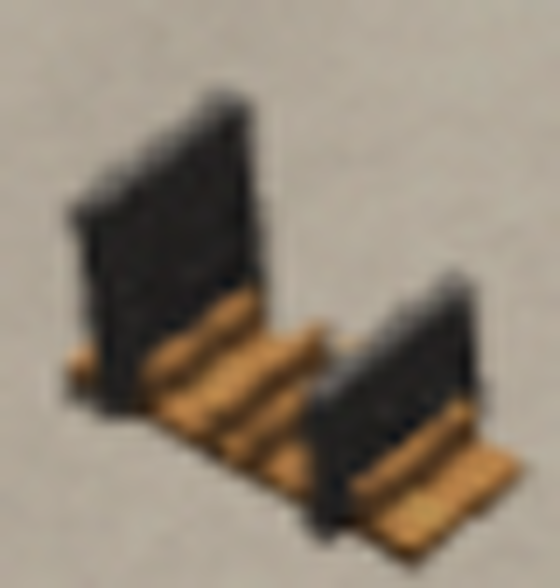

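```bash
python3 - <<'E'
from h import *
np.set_printoptions(precision=4,suppress=True)
T=get("top");S=get("scene")
def ang(P): d=P[1]-P[0]; return np.degrees(np.arctan2(d[1],d[0]))
fi=lambda c:(np.array(c,float)+.5)/11-.5+[345,208]
fj=lambda c:(np.array(c,float)+.5)/14-.5+[185,120]
f=lambda c:(np.array(c,float)+.5)/10-.5+[245,160]
g=lambda c:(np.array(c,float)+.5)/12-.5+[220,155]
P=onz(T,[[406.0,240.3],[403.0,214.8]],.076);print("tall T",P,P.mean(0),ang(P),np.linalg.norm(P[1]-P[0]))
P=onz(S,[fj((235,98)),fj((88,203))],.076);print("tall S",P,P.mean(0),ang(P),np.linalg.norm(P[1]-P[0]))
P=onz(T,[fi((282,395)),fi((258,118))],.051);print("short T",P.mean(0),ang(P))
P=onz(S,[fj((462,280)),fj((315,403))],.051);print("short S",P.mean(0),ang(P))
for a,b in(((120,368),(97,180)),((352,352),(328,162)),((420,350),(395,158)),((518,345),(495,158))):
  print("rack line",ang(onz(T,[fi(a),fi(b)],.018)))
print("foot right",ang(onz(T,[f((298,268)),f((258,140))],.036)))
print("lip left T",ang(onz(T,[f((152,312)),f((97,172))],.052)))
print("holes",ang(onz(T,[f((260,240)),f((234,168))],.036)))
E
```

```text
tall T [[ 0.4462 -0.3473  0.076 ]
 [ 0.5064 -0.3464  0.076 ]] [ 0.4763 -0.3468  0.076 ] 0.8452772016975557 0.06021543229810027
tall S [[ 0.4506 -0.3417  0.076 ]
 [ 0.5054 -0.34    0.076 ]] [ 0.478  -0.3409  0.076 ] 1.7585272596707462 0.054886396311532484
short T [ 0.4719 -0.2707  0.051 ] 0.254860059929052
short S [ 0.4754 -0.2641  0.051 ] 4.787107741170594
rack line 2.7818157748544037
rack line 2.3061505970689935
rack line 2.3231982027734692
rack line 1.6133591741146545
foot right 15.479027904366426
lip left T 19.990543618979203
holes 18.032230367450502
```

```bash
python3 - <<'E'
from h import *
np.set_printoptions(precision=4,suppress=True)
T=get("top");S=get("scene")
crop(T["pixels"],105,190,170,250,12,"pics/k.png")
crop(S["pixels"],318,190,372,255,11,"pics/l.png")
E
```

```text
(no output)
```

View pics/k.png

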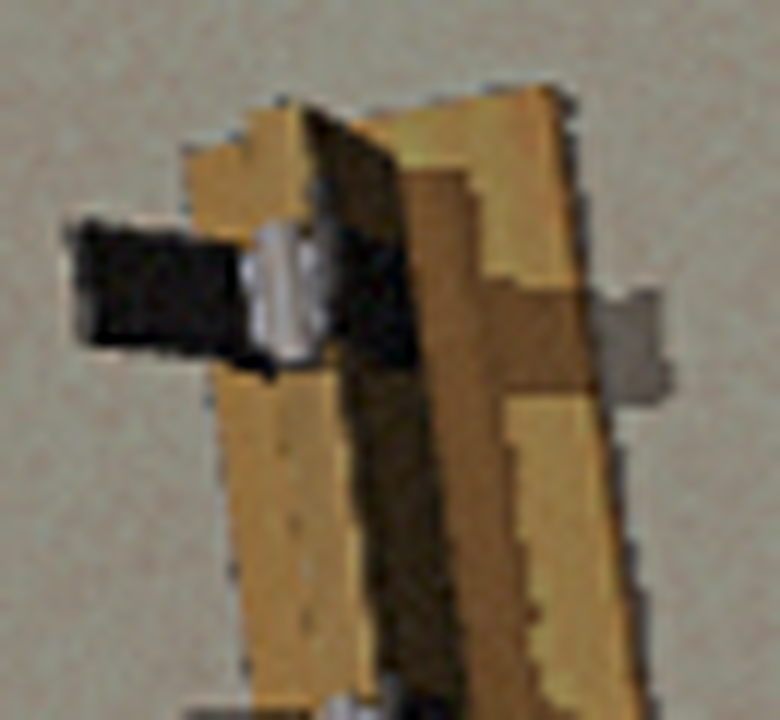

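View pics/l.png

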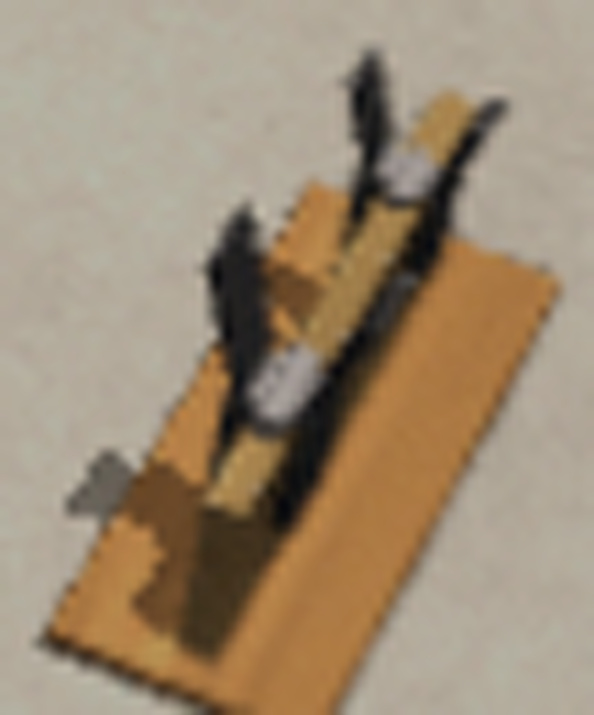

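```bash
python3 - <<'E'
from h import *
np.set_printoptions(precision=4,suppress=True)
T=get("top");S=get("scene")
def ang(P): d=P[1]-P[0]; return np.degrees(np.arctan2(d[1],d[0]))
fk=lambda c:(np.array(c,float)+.5)/12-.5+[105,190]
fl=lambda c:(np.array(c,float)+.5)/11-.5+[318,190]
print("pivot T",onz(T,[fk((286,292))],.083),"S",onz(S,[fl((288,385))],.083),tri(T,fk((286,292)),S,fl((288,385))))
P=onz(T,[fk((378,700)),fk((298,110))],.075);print("board edge",P,ang(P))
P=onz(T,[fk((640,700)),fk((548,95))],.01);print("foot edge",ang(P))
P=onz(S,[fl((458,95)),fl((235,505))],.075);print("board S",P,ang(P),np.linalg.norm(P[1]-P[0]))
P=onz(S,[fl((560,285)),fl((330,714))],.01);print("foot S",ang(P))
print("board T far", onz(T,[fk((270,108))],.075))
# small clip
P=onz(T,[[100+205/6-.4,190+372/6-.4]],.08);print("small",P)
E
```

```text
pivot T [[0.5177 0.3069 0.083 ]] S [[0.5186 0.3119 0.083 ]] (array([0.5172, 0.3095, 0.0797]), np.float64(0.003474228495939571))
board edge [[0.438  0.2871 0.075 ]
 [0.5558 0.3092 0.075 ]] 10.638049102793653
foot edge 10.877966633942014
board S [[0.3913 0.2883 0.075 ]
 [0.5557 0.3207 0.075 ]] 11.146719220899275 0.16754410406986042
foot S 10.21766638441977
board T far [[0.5563 0.3148 0.075 ]]
small [[0.4292 0.2904 0.08  ]]
```

Emit:
{"name": "jog_arm", "arguments": {"dr": [[0,0,0.107],[0,0,0.107],[0,0,0.107],[0,0,0.107],[0,0,0.107],[0,0,0.107],[0,0,0.107],[0,0,0.107],[0,0,0.107],[0,0,0.107]], "slide": [[0,0,0],[0,0,0],[0,0,0],[0,0,0],[0,0,0],[0,0,0],[0,0,0],[0,0,0],[0,0,0],[0,0,0]], "gripper": [1,1,1,1,1,1,1,1,1,1]}}

```text
time_s: 1.8
position: [0.248, 0.4909, 0.2423]
tool_rot: [[1.0, 0.029, 0.0], [0.029, -1.0, 0.0], [0.0, -0.0, -1.0]]
ft_force: [-0.2, -0.4, 0.7]
grip_width: 0.0853
```

Emit:
{"name": "jog_arm", "arguments": {"dr": [[0,0,0],[0,0,0],[0,0,0],[0,0,0],[0,0,0],[0,0,0],[0,0,0],[0,0,0],[0,0,0],[0,0,0]], "slide": [[0.012,0.045,0],[0.012,0.045,0],[0.012,0.045,0],[0.012,0.045,0],[0.012,0.045,0],[0.012,0.045,0],[0.012,0.045,0],[0.012,0.045,0],[0.012,0.045,0],[0.012,0.045,0]], "gripper": [1,1,1,1,1,1,1,1,1,1]}}

```text
time_s: 2.8
position: [0.3829, 0.0432, 0.2426]
tool_rot: [[0.999, 0.033, 0.001], [0.033, -0.999, -0.0], [0.001, 0.0, -1.0]]
ft_force: [0.8, 0.4, 0.8]
grip_width: 0.0853
```

Emit:
{"name": "jog_arm", "arguments": {"dr": [[0,0,0],[0,0,0],[0,0,0],[0,0,0],[0,0,0],[0,0,0],[0,0,0],[0,0,0],[0,0,0],[0,0,0]], "slide": [[0.011,0.045,0],[0.011,0.045,0],[0.011,0.045,0],[0.011,0.045,0],[0.011,0.045,0.01],[0.011,0.045,0.015],[0.011,0.045,0.02],[0.008,0.045,0.025],[0,0.02,0.03],[0,0,0]], "gripper": [1,1,1,1,1,1,1,1,1,1]}}

```text
time_s: 3.8
position: [0.4784, -0.3311, 0.1393]
tool_rot: [[1.0, 0.03, -0.005], [0.03, -1.0, 0.005], [-0.005, -0.005, -1.0]]
ft_force: [0.5, 0.7, 1.1]
grip_width: 0.0854
```

```bash
python3 - <<'E'
from h import *
np.set_printoptions(precision=4,suppress=True)
T=get("top");S=get("scene");s=observe();p=s["position"];R=np.array(s["tool_rot"]);print(p,R[:,0])
for n,im in(("T",T),("S",S)):
    print(n,proj(im,[p,p+R@[0,0,.011],p+R@[.0425,0,0],p+R@[-.0425,0,0]]))
crop(T["pixels"],340,190,440,270,8,"pics/m.png");crop(S["pixels"],160,80,260,170,8,"pics/n.png")
E
```

```text
[ 0.4796 -0.3294  0.1435] [ 0.9995  0.0325 -0.0006]
T [[408.3316 222.8628]
 [406.3472 223.4353]
 [405.6986 203.7388]
 [411.0471 242.4269]]
S [[196.2095 116.6093]
 [196.5118 119.1294]
 [187.7108 122.5078]
 [204.4776 110.8858]]
```

View pics/m.png

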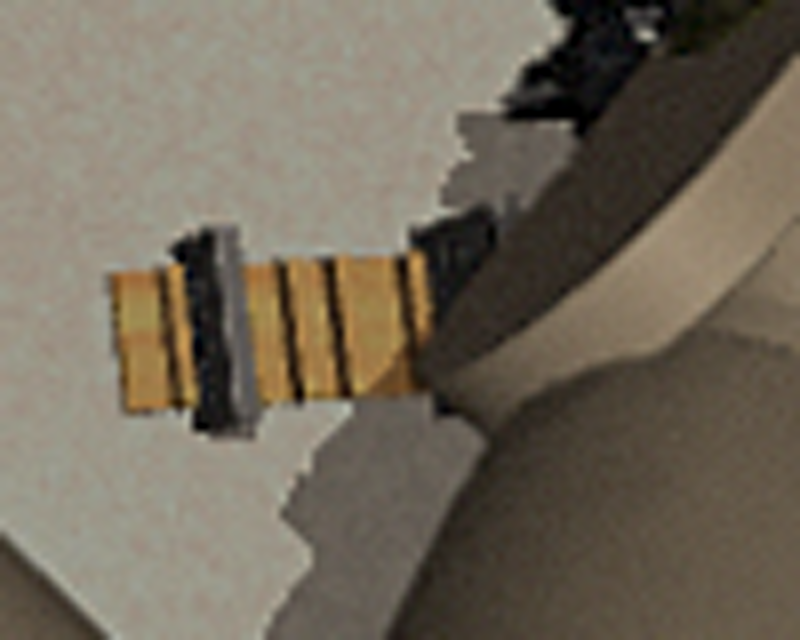

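View pics/n.png

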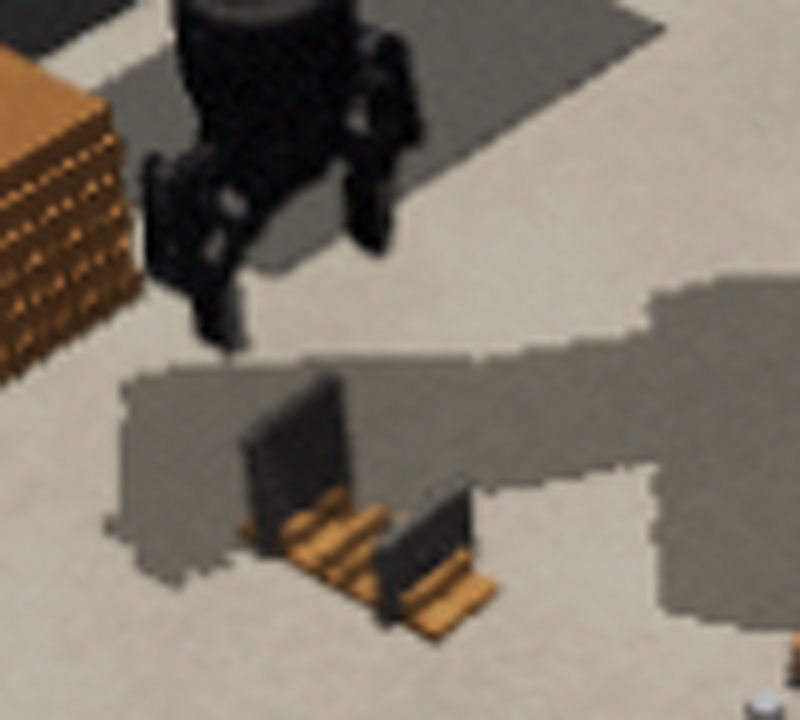

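Emit:
{"name": "jog_arm", "arguments": {"dr": [[0,0,0],[0,0,0],[0,0,0],[0,0,0],[0,0,0],[0,0,0],[0,0,0],[0,0,0],[0,0,0],[0,0,0]], "slide": [[-0.004,0.0173,0],[0,0,0],[0,0,0.012],[0,0,0.014],[0,0,0.014],[0,0,0.014],[0,0,0.014],[0,0,0.014],[0,0,0.012],[0,0,0]], "gripper": [1,1,1,1,1,1,1,1,1,1]}}

```text
time_s: 4.9
position: [0.4758, -0.3461, 0.0479]
tool_rot: [[0.999, 0.033, -0.002], [0.033, -0.999, 0.002], [-0.002, -0.002, -1.0]]
ft_force: [0.9, -0.0, 0.0]
grip_width: 0.0854
```

```bash
python3 - <<'E'
from h import *
np.set_printoptions(precision=4,suppress=True)
S=get("scene","pics/o0.png");s=observe();print(s["position"],s["tool_rot"],s["ft_force"],s["q"])
crop(S["pixels"],160,80,260,170,8,"pics/o.png")
E
```

```text
[ 0.4762 -0.3466  0.049 ] [[ 0.9994  0.0333 -0.0009]
 [ 0.0333 -0.9994  0.001 ]
 [-0.0008 -0.001  -1.    ]] [ 0.5743 -0.0661 -0.48  ] [-47.5558  37.0633  82.62     0.0009  60.3925 -49.4653]
```

View pics/o.png

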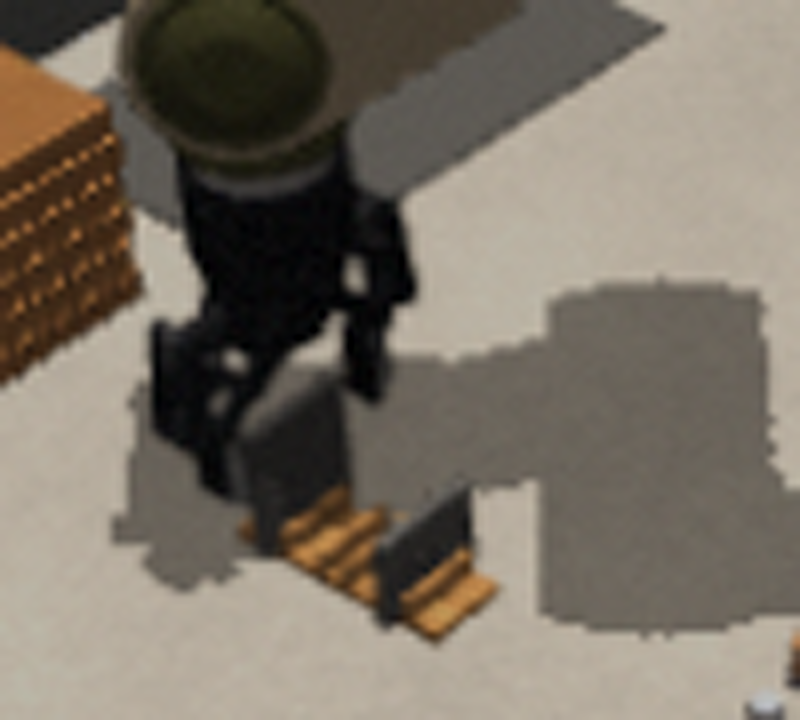

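Emit:
{"name": "jog_arm", "arguments": {"dr": [[0,0,0],[0,0,0],[0,0,0],[0,0,0],[0,0,0],[0,0,0],[0,0,0],[0,0,0],[0,0,0],[0,0,0]], "slide": [[0,0,0],[0,0,0],[0,0,0],[0,0,0],[0,0,0],[0,0,0],[0,0,0],[0,0,0],[0,0,0],[0,0,0]], "gripper": [0.5,0.2,-1,-1,-1,-1,-1,-1,-1,-1], "force": 35}}

```text
time_s: 5.95
position: [0.4767, -0.3474, 0.0504]
tool_rot: [[0.999, 0.033, 0.001], [0.033, -0.999, -0.001], [0.001, 0.001, -1.0]]
ft_force: [0.0, 1.4, 6.5]
grip_width: 0.0597
```

```bash
python3 - <<'E'
from h import *
np.set_printoptions(precision=4,suppress=True)
S=get("scene");s=observe();print(s["position"],s["tool_rot"][:,0],s["ft_force"],s["grip_width"])
crop(S["pixels"],160,80,260,170,8,"pics/p.png")
E
```

```text
[ 0.4767 -0.3474  0.0505] [0.9995 0.033  0.0012] [-0.7097  0.8892  6.2039] 0.05912863759547217
```

View pics/p.png

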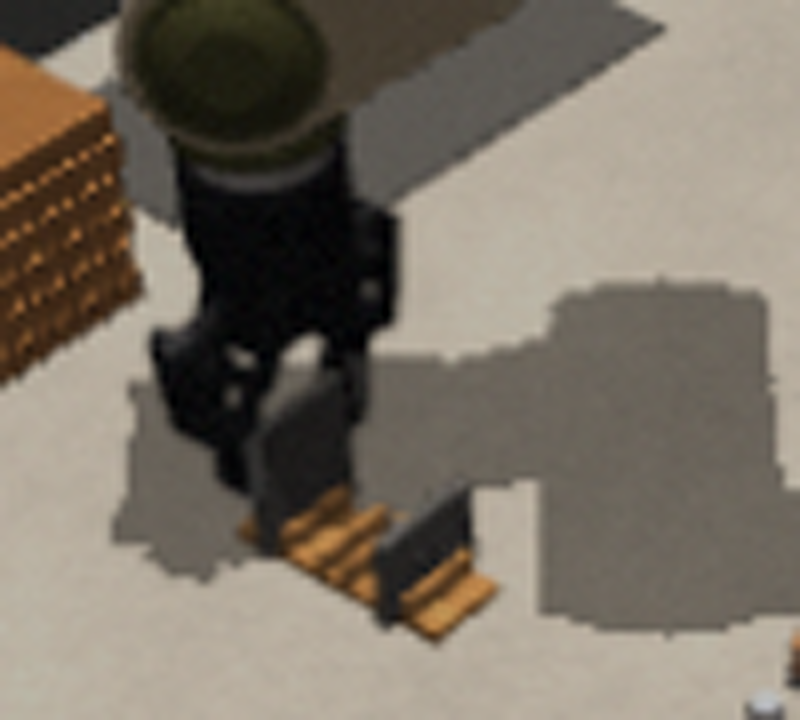

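Emit:
{"name": "jog_arm", "arguments": {"dr": [[0,0,0],[0,0,0],[0,0,0],[0,0,0],[0,0,-0.041],[0,0,-0.041],[0,0,-0.041],[0,0,-0.041],[0,0,-0.041],[0,0,-0.041]], "slide": [[0,0,-0.01],[0,0,-0.02],[0,0,-0.03],[0,0,-0.03],[0,0,-0.02],[0,0,-0.01],[0,0,0],[0,0,0],[0,0,0],[0,0,0]], "gripper": [-1,-1,-1,-1,-1,-1,-1,-1,-1,-1]}}

```text
time_s: 7.0
position: [0.4762, -0.347, 0.17]
tool_rot: [[0.961, 0.277, 0.0], [0.277, -0.961, -0.0], [0.0, 0.0, -1.0]]
ft_force: [-0.4, -0.2, 0.5]
grip_width: 0.0593
```

Emit:
{"name": "jog_arm", "arguments": {"dr": [[0,0,0],[0,0,0],[0,0,0],[0,0,0],[0,0,0],[0,0,0],[0,0,0],[0,0,0],[0,0,0],[0,0,0]], "slide": [[0.012,-0.0165,0],[0.022,-0.03,0],[0.025,-0.035,0],[0.025,-0.035,0],[0.025,-0.035,0],[0.025,-0.035,0],[0.025,-0.035,0],[0.022,-0.03,0],[0.018,-0.024,0],[0.01,-0.0134,0]], "gripper": [-1,-1,-1,-1,-1,-1,-1,-1,-1,-1]}}

```text
time_s: 8.0
position: [0.598, -0.0096, 0.1699]
tool_rot: [[0.961, 0.277, 0.0], [0.277, -0.961, 0.0], [0.0, -0.0, -1.0]]
ft_force: [-0.9, 1.4, -1.1]
grip_width: 0.0592
```

```bash
python3 - <<'E'
from h import *
np.set_printoptions(precision=4,suppress=True)
T=get("top");S=get("scene");s=observe();print(s["position"],s["tool_rot"],s["ft_force"],s["grip_width"])
crop(T["pixels"],215,140,305,220,8,"pics/q.png");crop(S["pixels"],190,110,290,210,8,"pics/r.png")
E
```

```text
[ 0.5979 -0.0103  0.1697] [[ 0.9607  0.2776  0.0001]
 [ 0.2776 -0.9607  0.    ]
 [ 0.0001  0.     -1.    ]] [ 0.0473 -0.6128 -0.2796] 0.05943674184845111
```

View pics/q.png

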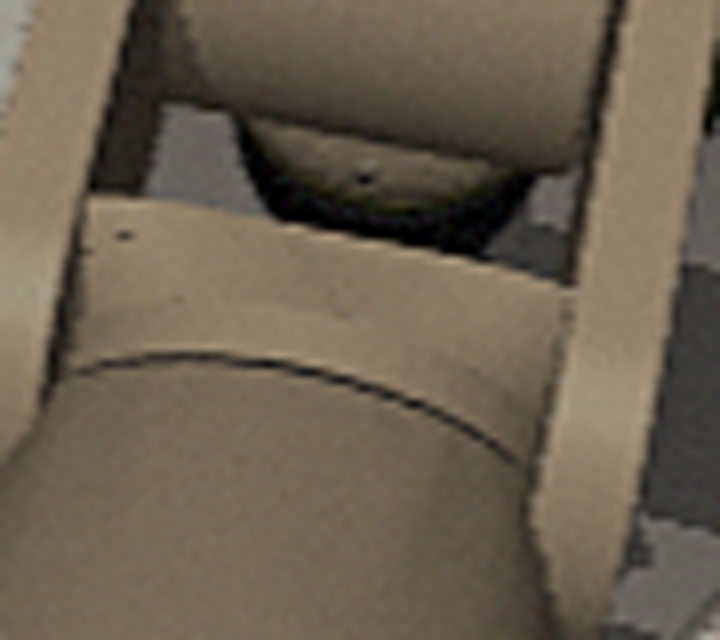

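View pics/r.png

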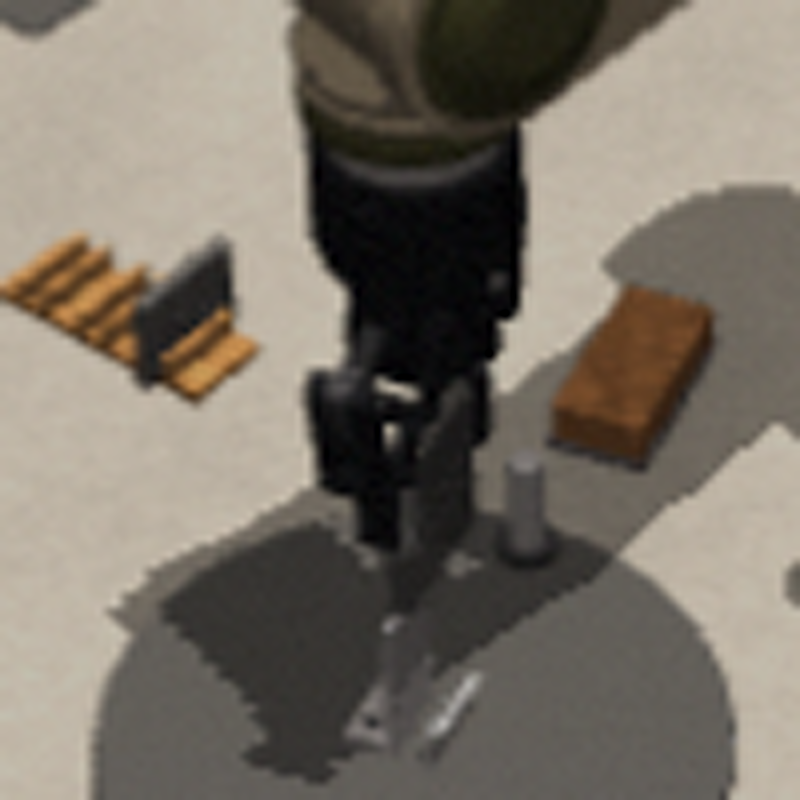

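Emit:
{"name": "jog_arm", "arguments": {"dr": [[0,0,0],[0,0,0],[0,0,0],[0,0,0],[0,0,0],[0,0,0],[0,0,0],[0,0,0],[0,0,0],[0,0,0]], "slide": [[0,0,0.008],[0,0,0.008],[0,0,0.003],[0,0,0],[0,0,0],[0,0,0],[0,0,0],[0,0,0],[0,0,0],[0,0,0]], "gripper": [-1,-1,-1,-1,-1,-1,-1,-1,-1,-1]}}

```text
time_s: 9.1
position: [0.5977, -0.0118, 0.1505]
tool_rot: [[0.961, 0.275, 0.0], [0.275, -0.961, -0.0], [0.0, 0.0, -1.0]]
ft_force: [0.8, 0.8, -0.6]
grip_width: 0.0591
```

```bash
python3 - <<'E'
from h import *
np.set_printoptions(precision=4,suppress=True)
S=get("scene");s=observe();print(s["position"],s["ft_force"])
crop(S["pixels"],220,150,270,210,12,"pics/s.png")
E
```

```text
[ 0.5977 -0.0118  0.1505] [-0.3192 -0.1755 -0.9391]
```

View pics/s.png

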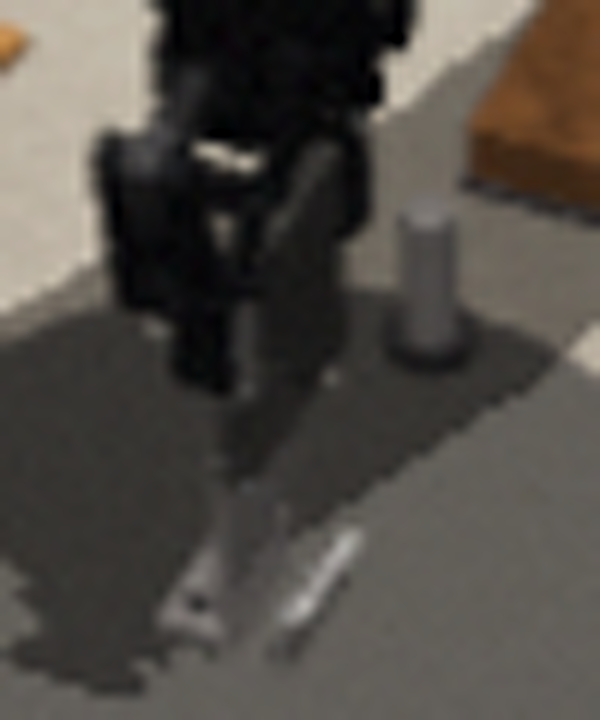

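```bash
python3 - <<'E'
from h import *
np.set_printoptions(precision=2,suppress=True)
S=get("scene");px=S["pixels"]
e=np.clip((px.astype(float)-20)*2.2,0,255).astype(np.uint8)
crop(e,228,160,258,208,15,"pics/t.png")
R=np.array(observe()["tool_rot"]);p=observe()["position"]
pts=[p+R@[a,b,c] for a in(.03,-.03) for b in(-.004,.004) for c in(.0445,-.0255)]
print(((proj(S,pts)-[227.5,159.5])*15))
# holder plate model
o=np.array([.600,-.0195,.03]);a=np.radians(16);H=np.array([[np.cos(a),-np.sin(a),0],[np.sin(a),np.cos(a),0],[0,0,1]])
print(((proj(S,[o+H@[x,y,.07] for x in(.018,-.018) for y in(0,-.004)])-[227.5,159.5])*15))
E
```

```text
[[173.4  459.75]
 [161.41 210.43]
 [137.99 448.37]
 [124.74 199.09]
 [298.2  271.36]
 [291.01  22.22]
 [263.51 260.59]
 [255.11  11.52]]
[[146.92 425.25]
 [129.41 419.65]
 [222.17 312.76]
 [204.87 307.35]]
```

View pics/t.png

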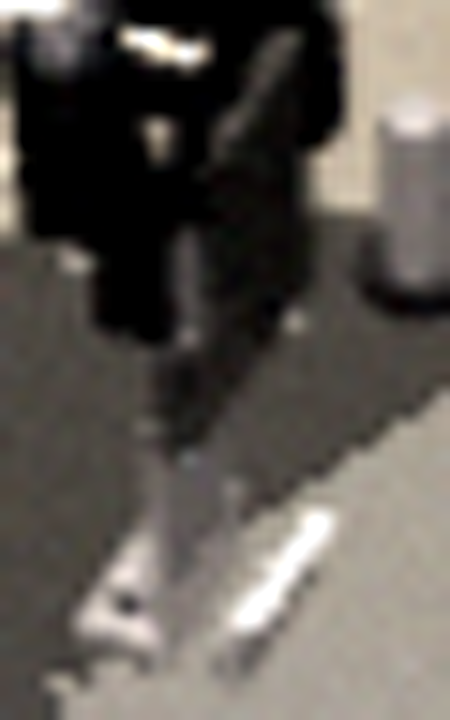

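Emit:
{"name": "jog_arm", "arguments": {"dr": [[0,0,0],[0,0,0],[0,0,0],[0,0,0],[0,0,0],[0,0,0],[0,0,0],[0,0,0],[0,0,0],[0,0,0]], "slide": [[0,0,0.006],[0,0,0.006],[0,0,0.006],[0,0,0.006],[0,0,0.006],[0,0,0.006],[0,0,0.005],[0,0,0],[0,0,0],[0,0,0]], "gripper": [-1,-1,-1,-1,-1,-1,-1,-1,-1,-1]}}

```text
time_s: 10.2
position: [0.5979, -0.0118, 0.1098]
tool_rot: [[0.961, 0.275, 0.001], [0.275, -0.961, -0.0], [0.001, 0.0, -1.0]]
ft_force: [-0.3, 0.8, -1.0]
grip_width: 0.0593
```

```bash
python3 - <<'E'
from h import *
np.set_printoptions(precision=4,suppress=True)
S=get("scene");px=S["pixels"];s=observe();print(s["position"],s["ft_force"])
e=np.clip((px.astype(float)-20)*2.2,0,255).astype(np.uint8)
crop(e,224,163,264,208,15,"pics/u.png")
E
```

```text
[ 0.5979 -0.0118  0.1098] [-0.1062  0.2351 -0.7523]
```

View pics/u.png

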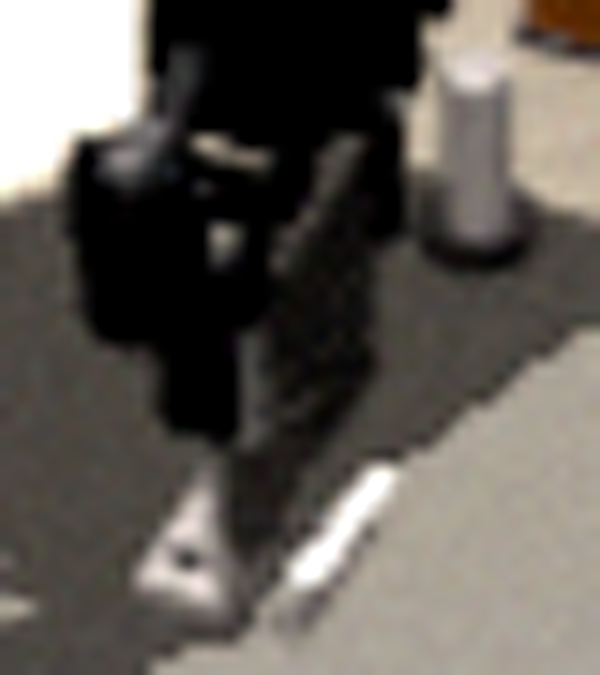

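Emit:
{"name": "jog_arm", "arguments": {"dr": [[0,0,0],[0,0,0],[0,0,0],[0,0,0],[0,0,0],[0,0,0],[0,0,0],[0,0,0],[0,0,0],[0,0,0]], "slide": [[0,0.001,0.004],[0,0.0005,0.005],[0,0,0.005],[0,0,0.005],[0,0,0.005],[0,0,0.004],[0,0,0.003],[0,0,0.002],[0,0,0],[0,0,0]], "gripper": [-1,-1,-1,-1,-1,-1,-1,-1,-1,-1]}}

```text
time_s: 11.25
position: [0.5982, -0.0133, 0.0766]
tool_rot: [[0.961, 0.275, 0.0], [0.275, -0.961, -0.0], [0.0, 0.0, -1.0]]
ft_force: [0.4, -0.6, 0.4]
grip_width: 0.0594
```

```bash
python3 - <<'E'
from h import *
np.set_printoptions(precision=4,suppress=True)
S=get("scene");px=S["pixels"];s=observe();print(s["position"],s["ft_force"],s["wrist_torque"])
e=np.clip((px.astype(float)-20)*2.2,0,255).astype(np.uint8)
crop(e,224,163,264,208,15,"pics/v.png")
E
```

```text
[ 0.5982 -0.0133  0.0767] [-0.035  -0.4904 -0.6373] [ 0.0217  0.0053 -0.0164]
```

View pics/v.png

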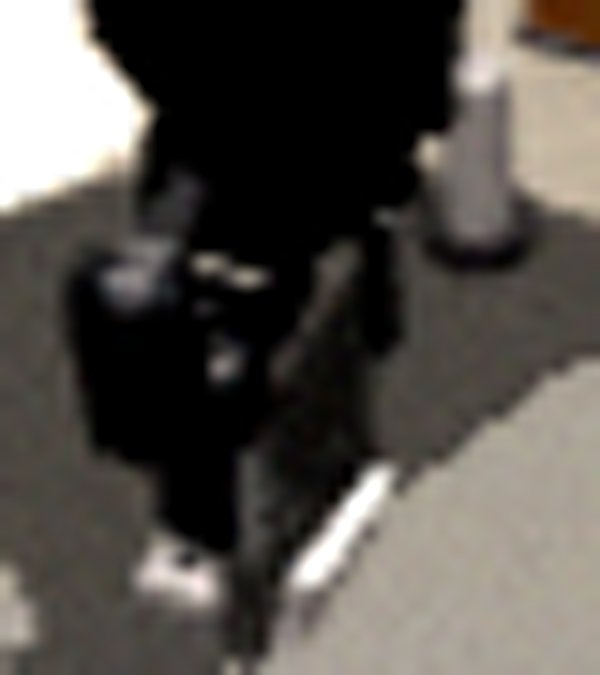

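Emit:
{"name": "jog_arm", "arguments": {"dr": [[0,0,0],[0,0,0],[0,0,0],[0,0,0],[0,0,0],[0,0,0],[0,0,0],[0,0,0],[0,0,0],[0,0,0]], "slide": [[0,0,0.001],[0,0,0.001],[0,0,0.0005],[0,0.001,0],[0,0.001,0],[0,0.0005,0],[0,0,0],[0,0,0],[0,0,0],[0,0,0]], "gripper": [-1,-1,-1,-1,-1,-1,-1,-1,-1,-1]}}

```text
time_s: 12.3
position: [0.5989, -0.0154, 0.0744]
tool_rot: [[0.961, 0.275, 0.001], [0.275, -0.961, 0.0], [0.001, -0.0, -1.0]]
ft_force: [-1.9, 1.7, 5.3]
grip_width: 0.0595
```

```bash
python3 - <<'E'
from h import *
np.set_printoptions(precision=4,suppress=True)
s=observe();print(s["position"],s["ft_force"],s["wrist_torque"])
E
```

```text
[ 0.5989 -0.0154  0.0744] [-1.8802  1.7462  5.2735] [0.4798 0.3265 0.0056]
```

Emit:
{"name": "jog_arm", "arguments": {"dr": [[0,0,0],[0,0,0],[0,0,0],[0,0,0],[0,0,0],[0,0,0],[0,0,0],[0,0,0],[0,0,0],[0,0,0]], "slide": [[0,0,0],[0,0,0],[0,0,0],[0,0,0],[0,0,0],[0,0,-0.01],[0,0,-0.02],[0,0,-0.04],[0,0,-0.04],[0,0,-0.03]], "gripper": [0.5,0.8,1,1,1,1,1,1,1,1]}}

```text
time_s: 13.3
position: [0.599, -0.0157, 0.2175]
tool_rot: [[0.961, 0.275, 0.003], [0.275, -0.961, -0.001], [0.003, 0.002, -1.0]]
ft_force: [0.5, -0.6, 0.3]
grip_width: 0.0855
```

```bash
python3 - <<'E'
from h import *
np.set_printoptions(precision=4,suppress=True)
S=get("scene");px=S["pixels"];s=observe();print(s["position"],s["ft_force"],s["q"],s["grip_width"])
e=np.clip((px.astype(float)-10)*1.8,0,255).astype(np.uint8)
crop(e,214,123,274,213,8,"pics/w.png")
E
```

```text
[ 0.6004 -0.0159  0.2222] [-0.5286  1.0884  3.237 ] [-12.8007  27.4725  68.332   -0.003   83.5742 -28.7965] 0.08527695378767891
```

View pics/w.png

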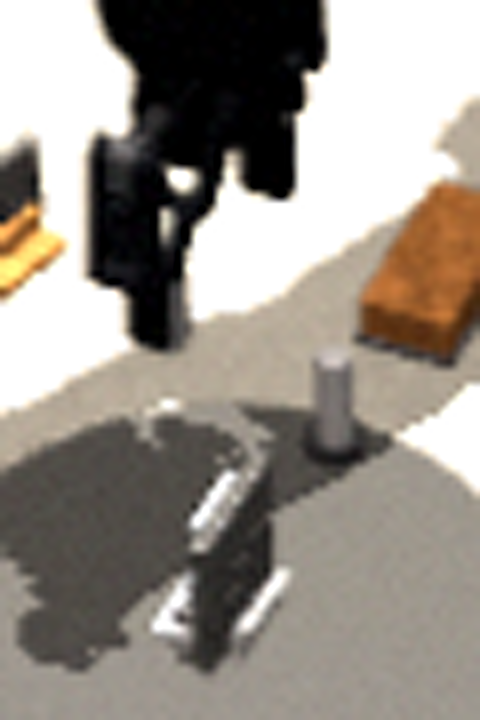

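Emit:
{"name": "jog_arm", "arguments": {"dr": [[0,0,-0.1478],[0,0,-0.1478],[0,0,-0.1478],[0,0,-0.1478],[0,0,-0.1478],[0,0,-0.1478],[0,0,-0.1478],[0,0,-0.1478],[0,0,-0.1478],[0,0,-0.1478]], "slide": [[0,0,0],[0,0,0],[0,0,0],[0,0,0],[0,0,0],[0,0,0],[0,0,0],[0,0,0],[0,0,0],[0,0,0]], "gripper": [1,1,1,1,1,1,1,1,1,1]}}

```text
time_s: 14.35
position: [0.5987, -0.0156, 0.2146]
tool_rot: [[-0.191, 0.982, 0.0], [0.982, 0.191, -0.0], [-0.0, 0.0, -1.0]]
ft_force: [-0.1, -1.1, 0.5]
grip_width: 0.0856
```

Emit:
{"name": "jog_arm", "arguments": {"dr": [[0,0,0],[0,0,0],[0,0,0],[0,0,0],[0,0,0],[0,0,0],[0,0,0],[0,0,0],[0,0,0],[0,0,0]], "slide": [[0.025,-0.002,0],[0.045,-0.003,0],[0.045,-0.003,0],[0.045,-0.003,0],[0.045,-0.003,0],[0.045,-0.003,0],[0.04,-0.003,0],[0.03,-0.002,0],[0.01,0,0],[0,0,0]], "gripper": [1,1,1,1,1,1,1,1,1,1]}}

```text
time_s: 15.35
position: [0.5158, 0.3054, 0.2143]
tool_rot: [[-0.187, 0.982, 0.0], [0.982, 0.187, 0.0], [-0.0, 0.0, -1.0]]
ft_force: [0.2, -1.0, -0.2]
grip_width: 0.085
```

```bash
python3 - <<'E'
from h import *
np.set_printoptions(precision=4,suppress=True)
T=get("top");S=get("scene");px=S["pixels"];s=observe();print(s["position"],s["tool_rot"],s["ft_force"],s["q"],s["grip_width"])
e=lambda px:np.clip((px.astype(float)-5)*1.8,0,255).astype(np.uint8)
crop(e(px),300,140,390,260,6,"pics/x.png")
crop(e(T["pixels"]),225,145,305,225,8,"pics/y.png")
E
```

```text
[0.5165 0.3036 0.2141] [[-0.1845  0.9828  0.0002]
 [ 0.9828  0.1845 -0.0003]
 [-0.0004  0.0001 -1.    ]] [-0.0509 -0.4646 -0.559 ] [ 19.1518  27.9136  68.9292  -0.023   83.1526 -81.4784] 0.08530639032834143
```

View pics/x.png

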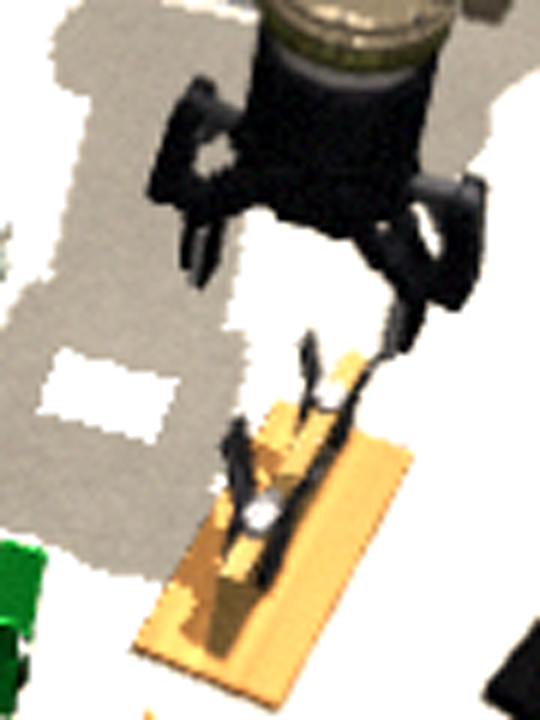

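View pics/y.png

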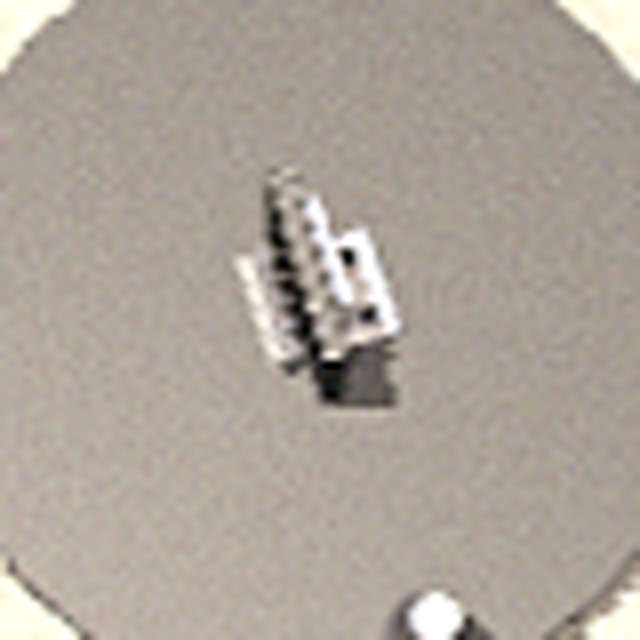

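Emit:
{"name": "jog_arm", "arguments": {"dr": [[0,0,0],[0,0,0],[0,0,0],[0,0,0],[0,0,0],[0,0,0],[0,0,0],[0,0,0],[0,0,0],[0,0,0]], "slide": [[0.0031,0.0016,0],[0,0,0.01],[0,0,0.015],[0,0,0.02],[0,0,0.02],[0,0,0.018],[0,0,0.01],[0,0,0.005],[0,0,0],[0,0,0]], "gripper": [1,1,1,1,1,1,1,1,1,1]}}

```text
time_s: 16.45
position: [0.5175, 0.3079, 0.1167]
tool_rot: [[-0.185, 0.983, 0.001], [0.983, 0.185, 0.0], [0.0, 0.001, -1.0]]
ft_force: [1.0, 0.7, 0.9]
grip_width: 0.0855
```

```bash
python3 - <<'E'
from h import *
np.set_printoptions(precision=4,suppress=True)
T=get("top");S=get("scene");px=S["pixels"];s=observe();print(s["position"],s["tool_rot"][:,0],s["ft_force"])
e=lambda px:np.clip((px.astype(float)-5)*1.4,0,255).astype(np.uint8)
crop(e(px),310,165,380,255,8,"pics/x2.png")
crop(e(T["pixels"]),95,185,175,265,8,"pics/y2.png")
E
```

```text
[0.5174 0.308  0.1168] [-0.1851  0.9827  0.0002] [-0.8408 -0.5543  1.2498]
```

View pics/x2.png

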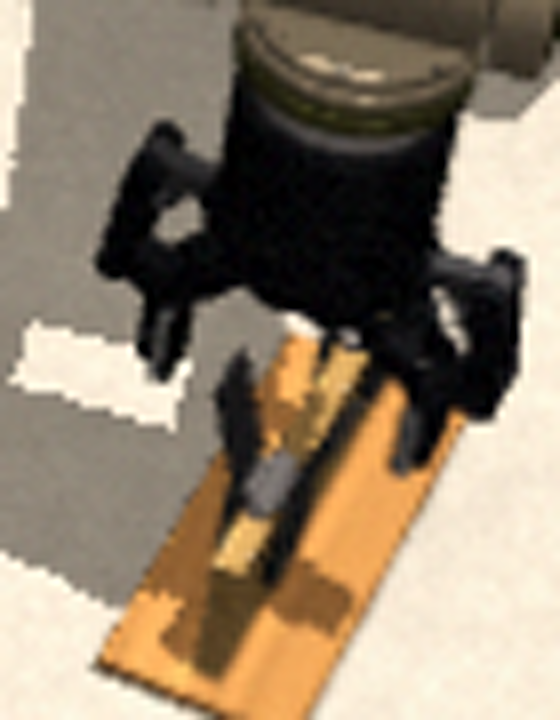

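View pics/y2.png

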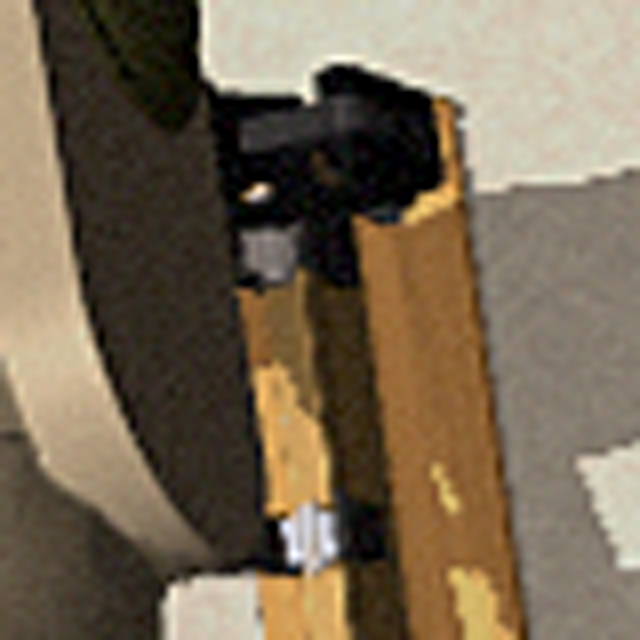

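```bash
python3 - <<'E'
from h import *
np.set_printoptions(precision=0,suppress=True)
S=get("scene");s=observe();p=s["position"];R=np.array(s["tool_rot"])
f=lambda X:(proj(S,X)-[309.5,164.5])*8
c=np.array([.5177,.307,.08]);y=np.array([-.186,.983,0]);x=np.array([.983,.186,0]);z=np.array([0,0,1])
for n,b in(("-y",-1),("+y",1)): print("lever top",n,f([c+b*.025*y+.05*z+a*.012*x for a in(-1,1)]),"jaw bottom",f([c+b*.012*y-.04*z+a*.012*x for a in(-1,1)]))
print("pivot",f([c+a*.012*x for a in(-1,1)]))
print("tips inner",f([p+R@[b*.0425,a*.011,-.002] for b in(-1,1) for a in(-1,1)]))
E
```

```text
lever top -y [[229. 340.]
 [203. 384.]] jaw bottom [[232. 513.]
 [207. 557.]]
lever top +y [[358. 390.]
 [334. 435.]] jaw bottom [[291. 537.]
 [267. 581.]]
pivot [[275. 456.]
 [250. 500.]]
tips inner [[182. 346.]
 [158. 386.]
 [401. 432.]
 [379. 473.]]
```

Emit:
{"name": "jog_arm", "arguments": {"dr": [[0,0,0],[0,0,0],[0,0,0],[0,0,0],[0,0,0],[0,0,0],[0,0,0],[0,0,0],[0,0,0],[0,0,0]], "slide": [[0,0,0],[0,0,0],[0,0,0],[0,0,0],[0,0,0],[0,0,0],[0,0,0],[0,0,0],[0,0,0],[0,0,0]], "gripper": [0.4,0.2,0,-0.15,-0.3,-0.4,-0.42,-0.42,-0.42,-0.42], "force": 50}}

```text
time_s: 17.6
position: [0.5186, 0.3086, 0.1193]
tool_rot: [[-0.185, 0.983, 0.006], [0.983, 0.185, 0.003], [0.001, 0.007, -1.0]]
ft_force: [-2.5, 0.8, 19.5]
grip_width: 0.0254
```

```bash
python3 - <<'E'
from h import *
np.set_printoptions(precision=4,suppress=True)
S=get("scene");px=S["pixels"];s=observe();print(s["position"],s["tool_rot"][:,0],s["ft_force"],s["wrist_torque"],s["grip_width"])
e=lambda px:np.clip((px.astype(float)-5)*1.4,0,255).astype(np.uint8)
crop(e(px),310,165,380,255,8,"pics/x3.png")
E
```

```text
[0.5185 0.3086 0.1193] [-0.1853  0.9827  0.0013] [-2.5205  0.665  18.676 ] [ 0.062   0.2645 -0.0249] 0.025005511967299374
```

View pics/x3.png

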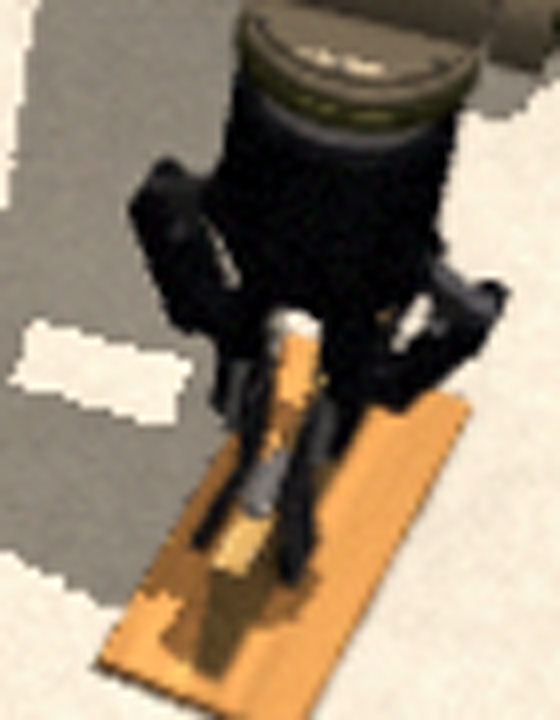

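Emit:
{"name": "jog_arm", "arguments": {"dr": [[0,0,0],[0,0,0],[0,0,0],[0,0,0],[0,0,0],[0,0,0],[0,0,0],[0,0,0],[0,0,0],[0,0,0]], "slide": [[0,0,-0.003],[0,0,-0.007],[0,0,-0.012],[0,0,-0.012],[0,0,-0.012],[0,0,-0.015],[0,0,-0.015],[0,0,-0.015],[0,0,-0.015],[0,0,0]], "gripper": [-0.42,-0.42,-0.42,-0.42,-0.42,-0.42,-0.42,-0.42,-0.42,-0.42]}}

```text
time_s: 18.65
position: [0.5177, 0.3082, 0.2247]
tool_rot: [[-0.185, 0.983, 0.004], [0.983, 0.185, 0.001], [0.001, 0.004, -1.0]]
ft_force: [0.5, -0.3, -0.2]
grip_width: 0.0249
```

```bash
python3 - <<'E'
from h import *
np.set_printoptions(precision=4,suppress=True)
S=get("scene");px=S["pixels"];s=observe();print(s["position"],s["tool_rot"],s["ft_force"],s["wrist_torque"],s["grip_width"])
e=lambda px:np.clip((px.astype(float)-5)*1.4,0,255).astype(np.uint8)
crop(e(px),310,135,380,225,8,"pics/x4.png")
E
```

```text
[0.5173 0.308  0.2231] [[-0.1852  0.9827  0.0021]
 [ 0.9827  0.1852  0.0007]
 [ 0.0004  0.0022 -1.    ]] [-0.1159  0.057  -0.1773] [0.0246 0.0125 0.0181] 0.024859424412300983
```

View pics/x4.png

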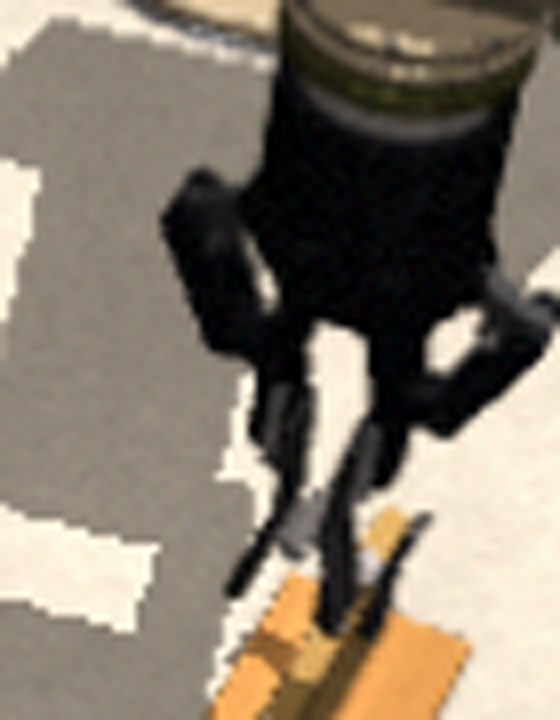

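Emit:
{"name": "jog_arm", "arguments": {"dr": [[0,0,-0.031],[0,0,-0.031],[0,0,-0.031],[0,0,0],[0,0,0],[0,0,0],[0,0,0],[0,0,0],[0,0,0],[0,0,0]], "slide": [[0,0,0],[0,0,0],[0,0,0],[-0.02,0,0],[-0.035,-0.001,0],[-0.035,-0.001,0],[-0.035,-0.001,0],[-0.035,-0.001,0],[-0.035,-0.001,0],[-0.035,-0.001,0]], "gripper": [-0.42,-0.42,-0.42,-0.42,-0.42,-0.42,-0.42,-0.42,-0.42,-0.42]}}

```text
time_s: 19.7
position: [0.5746, 0.0838, 0.2212]
tool_rot: [[-0.276, 0.961, -0.002], [0.961, 0.276, 0.0], [0.001, -0.001, -1.0]]
ft_force: [-0.1, -0.3, 0.1]
grip_width: 0.0254
```

Emit:
{"name": "jog_arm", "arguments": {"dr": [[0,0,0],[0,0,0],[0,0,0],[0,0,0],[0,0,0],[0,0,0],[0,0,0],[0,0,0],[0,0,0],[0,0,0]], "slide": [[-0.03,-0.001,0],[-0.03,-0.002,0],[-0.025,-0.001,0],[-0.015,-0.001,0],[-0.006,0,0],[0,0,0],[0,0,0],[0,0,0],[0,0,0],[0,0,0]], "gripper": [-0.42,-0.42,-0.42,-0.42,-0.42,-0.42,-0.42,-0.42,-0.42,-0.42]}}

```text
time_s: 20.7
position: [0.5991, -0.0176, 0.2221]
tool_rot: [[-0.276, 0.961, 0.0], [0.961, 0.276, -0.0], [-0.0, 0.0, -1.0]]
ft_force: [0.1, 0.1, -1.0]
grip_width: 0.0245
```

```bash
python3 - <<'E'
from h import *
np.set_printoptions(precision=4,suppress=True)
S=get("scene");px=S["pixels"];s=observe();print(s["position"],s["tool_rot"],s["ft_force"],s["grip_width"],s["q"])
e=lambda px:np.clip((px.astype(float)-5)*1.6,0,255).astype(np.uint8)
crop(e(px),205,115,275,210,8,"pics/x5.png")
E
```

```text
[ 0.5991 -0.0178  0.2221] [[-0.2761  0.9611  0.0001]
 [ 0.9611  0.2761 -0.    ]
 [-0.      0.0001 -1.    ]] [-0.4016 -0.2887 -0.8269] 0.024536272194121026 [ -13.0034   27.6069   68.116    -0.0001   84.272  -119.0311]
```

View pics/x5.png

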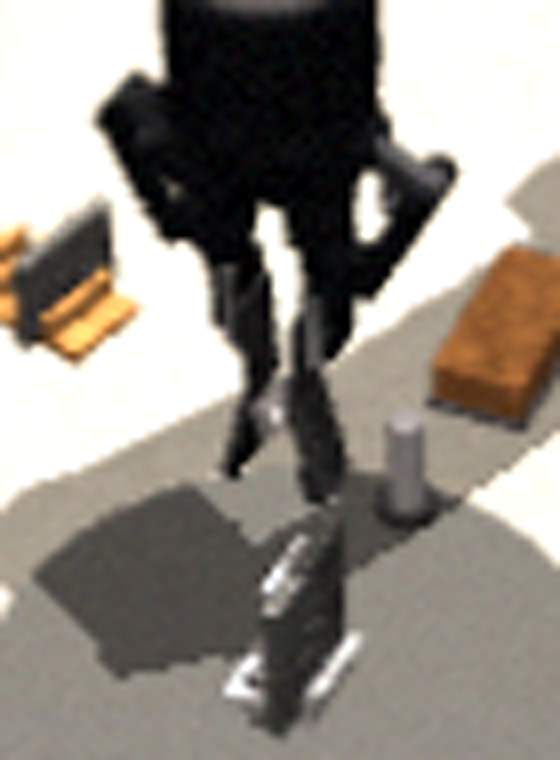

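Emit:
{"name": "jog_arm", "arguments": {"dr": [[0,0,0],[0,0,0],[0,0,0],[0,0,0],[0,0,0],[0,0,0],[0,0,0],[0,0,0],[0,0,0],[0,0,0]], "slide": [[0,0,0.006],[0,0,0.01],[0,0,0.01],[0,0,0.006],[0,0,0.002],[0,0,0],[0,0,0],[0,0,0],[0,0,0],[0,0,0]], "gripper": [-0.42,-0.42,-0.42,-0.42,-0.42,-0.42,-0.42,-0.42,-0.42,-0.42]}}

```text
time_s: 21.75
position: [0.5991, -0.0181, 0.1882]
tool_rot: [[-0.276, 0.961, 0.0], [0.961, 0.276, -0.0], [-0.0, 0.0, -1.0]]
ft_force: [-0.2, -0.9, 0.0]
grip_width: 0.025
```

```bash
python3 - <<'E'
from h import *
np.set_printoptions(precision=4,suppress=True)
S=get("scene");px=S["pixels"];s=observe();print(s["position"],s["ft_force"],s["grip_width"])
e=lambda px:np.clip((px.astype(float)-5)*1.6,0,255).astype(np.uint8)
crop(e(px),220,145,260,205,12,"pics/x6.png")
E
```

```text
[ 0.5991 -0.0181  0.1881] [-0.6163 -0.238  -0.2745] 0.024464678408112922
```

View pics/x6.png

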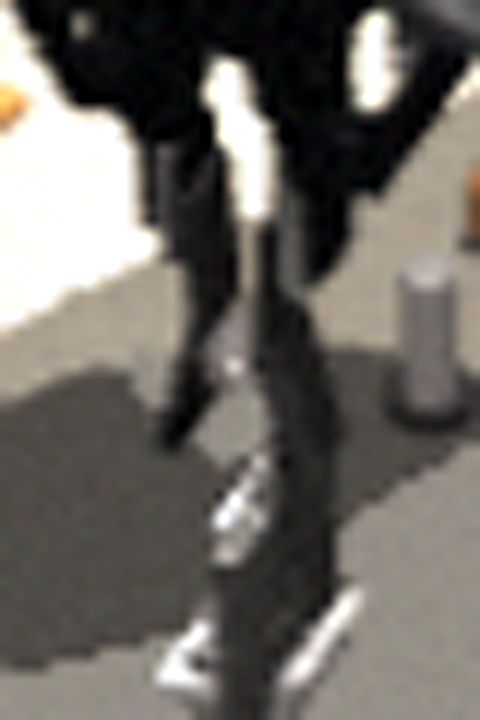

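Emit:
{"name": "jog_arm", "arguments": {"dr": [[0,0,0],[0,0,0],[0,0,0],[0,0,0],[0,0,0],[0,0,0],[0,0,0],[0,0,0],[0,0,0],[0,0,0]], "slide": [[0,0,0.004],[0,0,0.006],[0,0,0.007],[0,0,0.007],[0,0,0.006],[0,0,0.005],[0,0,0.004],[0,0,0.003],[0,0,0],[0,0,0]], "gripper": [-0.42,-0.42,-0.42,-0.42,-0.42,-0.42,-0.42,-0.42,-0.42,-0.42]}}

```text
time_s: 22.8
position: [0.5992, -0.0182, 0.1462]
tool_rot: [[-0.276, 0.961, 0.0], [0.961, 0.276, -0.0], [-0.0, 0.0, -1.0]]
ft_force: [-0.8, 0.4, -1.5]
grip_width: 0.0247
```

```bash
python3 - <<'E'
from h import *
np.set_printoptions(precision=4,suppress=True)
S=get("scene");px=S["pixels"];s=observe();print(s["position"],s["ft_force"],s["wrist_torque"],s["grip_width"])
e=lambda px:np.clip((px.astype(float)-5)*1.6,0,255).astype(np.uint8)
crop(e(px),220,145,260,205,12,"pics/x7.png")
E
```

```text
[ 0.5992 -0.0182  0.1463] [-0.3367  0.5145  0.6998] [ 0.0509 -0.0066 -0.0544] 0.02482072741134715
```

View pics/x7.png

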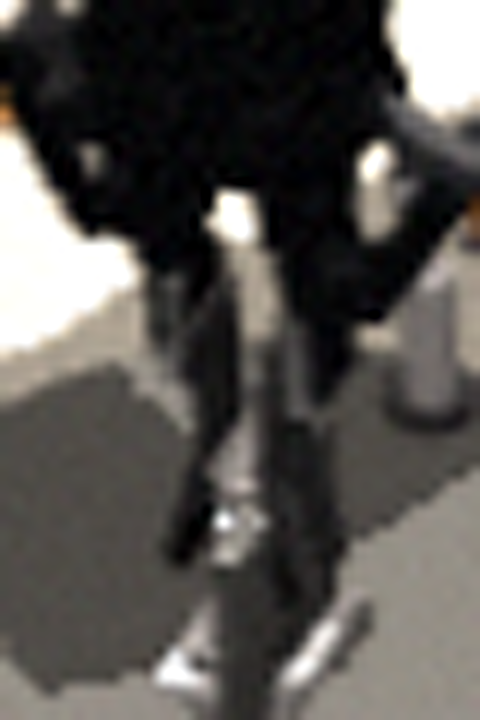

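Emit:
{"name": "jog_arm", "arguments": {"dr": [[0,0,0],[0,0,0],[0,0,0],[0,0,0],[0,0,0],[0,0,0],[0,0,0],[0,0,0],[0,0,0],[0,0,0]], "slide": [[0,0,0.001],[0,0,0.001],[0,0,0.001],[0,0,0.0005],[0,0,0],[0,0,0],[0,0,0],[0,0,0],[0,0,0],[0,0,0]], "gripper": [-0.42,-0.42,-0.42,-0.42,-0.42,-0.42,-0.42,-0.42,-0.42,-0.42]}}

```text
time_s: 23.85
position: [0.5997, -0.0182, 0.1445]
tool_rot: [[-0.276, 0.961, 0.003], [0.961, 0.276, -0.001], [-0.001, 0.003, -1.0]]
ft_force: [-2.5, 1.3, 10.7]
grip_width: 0.0248
```

```bash
python3 - <<'E'
from h import *
np.set_printoptions(precision=4,suppress=True)
s=observe();print(s["position"],s["ft_force"],s["wrist_torque"],s["grip_width"])
E
```

```text
[ 0.5997 -0.0182  0.1445] [-2.4683  1.2645 10.664 ] [ 0.1137  0.4533 -0.0097] 0.024778820853094484
```

Pivot is seated (10.7 N down, at the predicted height). Open slowly.

Emit:
{"name": "jog_arm", "arguments": {"dr": [[0,0,0],[0,0,0],[0,0,0],[0,0,0],[0,0,0],[0,0,0],[0,0,0],[0,0,0],[0,0,0],[0,0,0]], "slide": [[0,0,0],[0,0,0],[0,0,0],[0,0,0],[0,0,0],[0,0,0],[0,0,0],[0,0,0],[0,0,0],[0,0,0]], "gripper": [-0.3,-0.2,-0.1,0,0.1,0.2,0.4,0.7,1,1]}}

```text
time_s: 24.85
position: [0.5992, -0.0182, 0.1426]
tool_rot: [[-0.276, 0.961, 0.0], [0.961, 0.276, -0.0], [-0.0, 0.0, -1.0]]
ft_force: [-0.7, -0.4, 0.2]
grip_width: 0.0857
```

Emit:
{"name": "jog_arm", "arguments": {"dr": [[0,0,0],[0,0,0],[0,0,0],[0,0,0],[0,0,0],[0,0,0],[0,0,0],[0,0,0],[0,0,0],[0,0,0]], "slide": [[0,0,0],[0,0,0],[0,0,-0.01],[0,0,-0.02],[0,0,-0.02],[0,0,-0.02],[0,0,-0.02],[0,0,-0.01],[0,0,0],[0,0,0]], "gripper": [1,1,1,1,1,1,1,1,1,1]}}

```text
time_s: 25.85
position: [0.5989, -0.0181, 0.2419]
tool_rot: [[-0.276, 0.961, -0.001], [0.961, 0.276, 0.0], [0.0, -0.001, -1.0]]
ft_force: [-0.1, -0.5, -1.0]
grip_width: 0.0853
```

```bash
python3 - <<'E'
from h import *
np.set_printoptions(precision=4,suppress=True)
S=get("scene");px=S["pixels"];s=observe();print(s["time_s"],s["position"],s["ft_force"],s["q"],s["grip_width"])
e=lambda px:np.clip((px.astype(float)-5)*1.6,0,255).astype(np.uint8)
crop(e(px),210,120,270,210,8,"pics/x8.png")
E
```

```text
25.9 [ 0.5988 -0.0181  0.2415] [-0.7006  0.2423 -0.2878] [ -13.0398   26.8876   66.0994    0.0003   87.1166 -119.0332] 0.08553858748748769
```

View pics/x8.png

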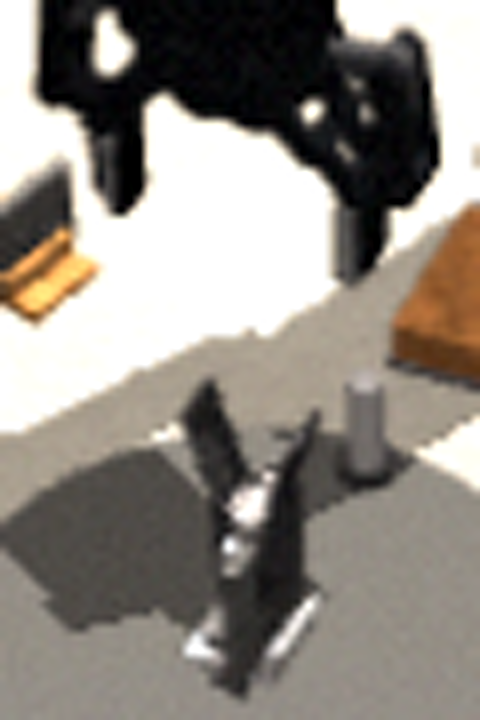

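Emit:
{"name": "jog_arm", "arguments": {"dr": [[0,0,0],[0,0,0],[0,0,0],[0,0,0],[0,0,0],[0,0,0.1496],[0,0,0.1496],[0,0,0.1496],[0,0,0.1496],[0,0,0.1496]], "slide": [[0,-0.015,0],[0,-0.03,0],[-0.001,-0.03,0],[0,-0.025,0],[0,-0.011,0],[0,0,0],[0,0,0],[0,0,0],[0,0,0],[0,0,0]], "gripper": [1,1,1,1,1,0.5,0.2,0,0,0]}}

```text
time_s: 26.9
position: [0.493, -0.0496, 0.2419]
tool_rot: [[0.457, 0.889, -0.001], [0.889, -0.457, 0.0], [0.0, -0.001, -1.0]]
ft_force: [0.1, 0.3, 0.1]
grip_width: 0.0427
```

Emit:
{"name": "jog_arm", "arguments": {"dr": [[0,0,0.1496],[0,0,0.1496],[0,0,0.1496],[0,0,0.1496],[0,0,0.1496],[0,0,0.1496],[0,0,0.1496],[0,0,0.1496],[0,0,0.1496],[0,0,0.1496]], "slide": [[0,0,0],[0,0,0],[0,0,0],[0,0,0],[0,0,0],[0,0,0],[0,0,0],[0,0,0],[0,0,0],[0,0,0]], "gripper": [0,0,0,0,0,0,0,0,0,0]}}

```text
time_s: 27.9
position: [0.4931, -0.0496, 0.2419]
tool_rot: [[0.921, -0.389, -0.001], [-0.389, -0.921, 0.0], [-0.001, -0.0, -1.0]]
ft_force: [-0.4, 0.3, -0.8]
grip_width: 0.0423
```

Emit:
{"name": "jog_arm", "arguments": {"dr": [[0,0,0.1496],[0,0,0.1496],[0,0,0.1496],[0,0,0.1496],[0,0,0.1496],[0,0,0.1496],[0,0,0],[0,0,0],[0,0,0],[0,0,0]], "slide": [[0,0,0],[0,0,0],[0,0,0],[0,0,0],[0,0,0],[0,0,0],[0,0,0.03],[0,0,0.04],[0,0,0.03],[0,0,0]], "gripper": [0,0,0,0,0,0,0,0,0,0]}}

```text
time_s: 28.9
position: [0.4912, -0.049, 0.139]
tool_rot: [[0.276, -0.961, -0.008], [-0.961, -0.276, 0.003], [-0.005, 0.007, -1.0]]
ft_force: [0.5, -0.1, 1.1]
grip_width: 0.0423
```

```bash
python3 - <<'E'
from h import *
np.set_printoptions(precision=4,suppress=True)
T=get("top");S=get("scene");px=S["pixels"];s=observe();print(s["time_s"],s["position"],s["tool_rot"],s["ft_force"],s["q"],s["grip_width"])
e=lambda px:np.clip((px.astype(float)-5)*1.6,0,255).astype(np.uint8)
crop(e(px),210,100,290,210,7,"pics/x9.png")
crop(e(T["pixels"]),215,135,315,235,6,"pics/y9.png")
E
```

```text
29.0 [ 0.4932 -0.0497  0.1429] [[ 0.2756 -0.9613 -0.0002]
 [-0.9613 -0.2756  0.0002]
 [-0.0002  0.0002 -1.    ]] [-0.2634 -0.3292  0.3695] [-19.4712  22.3016  91.8732   0.0051  65.8397  54.5285] 0.042585745556841886
```

View pics/x9.png

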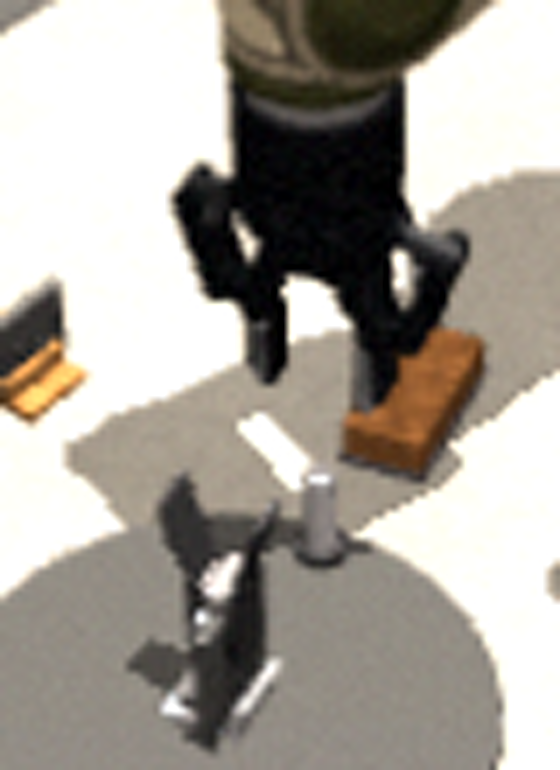

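View pics/y9.png

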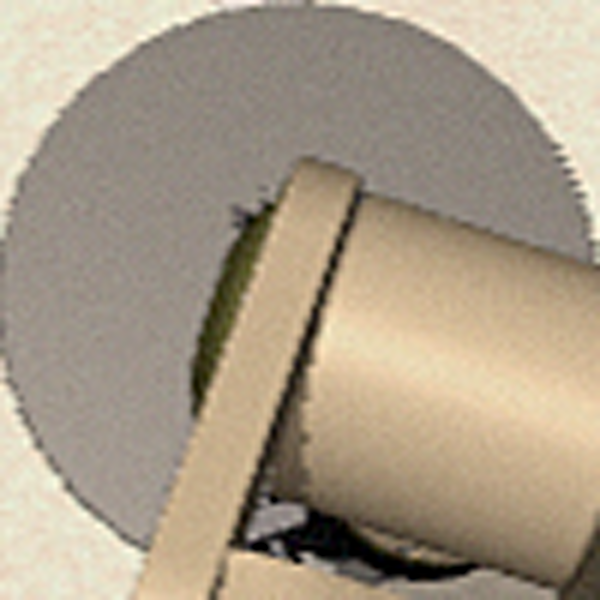

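Emit:
{"name": "jog_arm", "arguments": {"dr": [[0,0,0],[0,0,0],[0,0,0],[0,0,0],[0,0,0],[0,0,0],[0,0,0],[0,0,0],[0,0,0],[0,0,0]], "slide": [[0,0,0.01],[0,0,0.015],[0,0,0.02],[0,0,0.02],[0,0,0.015],[0,0,0.006],[0,0,0],[0,0,0],[0,0,0],[0,0,0]], "gripper": [0,0,0,0,0,0,0,0,0,0]}}

```text
time_s: 30.0
position: [0.493, -0.0498, 0.0572]
tool_rot: [[0.276, -0.961, 0.001], [-0.961, -0.276, -0.0], [0.001, -0.001, -1.0]]
ft_force: [-0.5, -0.5, -0.1]
grip_width: 0.0424
```

```bash
python3 - <<'E'
from h import *
np.set_printoptions(precision=4,suppress=True)
S=get("scene");px=S["pixels"];s=observe();print(s["time_s"],s["position"],s["ft_force"],s["grip_width"])
e=lambda px:np.clip((px.astype(float)-5)*1.6,0,255).astype(np.uint8)
crop(e(px),220,120,290,210,8,"pics/x10.png")
E
```

```text
30.05 [ 0.4929 -0.0497  0.057 ] [ 0.0147 -0.8983 -0.3179] 0.04300198854852811
```

View pics/x10.png

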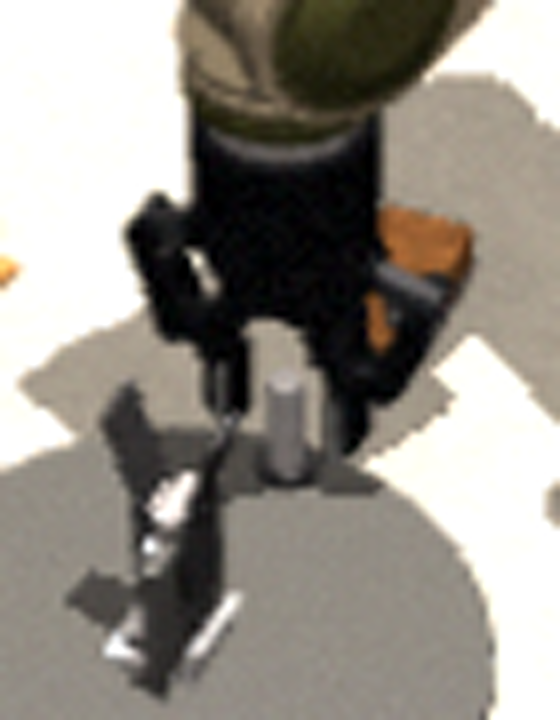

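Emit:
{"name": "jog_arm", "arguments": {"dr": [[0,0,0],[0,0,0],[0,0,0],[0,0,0],[0,0,0],[0,0,-0.0785],[0,0,-0.0785],[0,0,-0.0785],[0,0,-0.0785],[0,0,0]], "slide": [[0,0,0],[0,0,0],[0,0,0],[0,0,0],[0,0,0],[0.0088,-0.0003,0],[0.0088,-0.0003,0],[0.0088,-0.0004,0],[0.0088,-0.0004,0],[0,0,0]], "gripper": [-0.3,-0.4,-0.5,-0.5,-0.5,-0.5,-0.5,-0.5,-0.5,-0.5], "force": 20}}

```text
time_s: 31.05
position: [0.508, -0.0822, 0.0565]
tool_rot: [[0.559, -0.829, 0.001], [-0.829, -0.559, -0.0], [0.001, -0.0, -1.0]]
ft_force: [0.2, 0.1, 0.4]
grip_width: 0.0214
```

```bash
python3 - <<'E'
from h import *
np.set_printoptions(precision=4,suppress=True)
S=get("scene");px=S["pixels"];s=observe();print(s["time_s"],s["position"],s["tool_rot"],s["ft_force"],s["grip_width"])
p0=np.array([.493,-.0497]);o=np.array([.6,-.0195]);a=np.radians(18);R=np.array([[np.cos(a),-np.sin(a)],[np.sin(a),np.cos(a)]])
print("expected",o+R@(p0-o))
e=lambda px:np.clip((px.astype(float)-5)*1.6,0,255).astype(np.uint8)
crop(e(px),220,120,290,210,8,"pics/x11.png")
E
```

```text
31.1 [ 0.5076 -0.0817  0.0564] [[ 0.5572 -0.8304  0.0001]
 [-0.8304 -0.5572 -0.    ]
 [ 0.0001 -0.     -1.    ]] [-0.0729 -0.5234  1.0536] 0.021541151803199512
expected [ 0.5076 -0.0813]
```

View pics/x11.png

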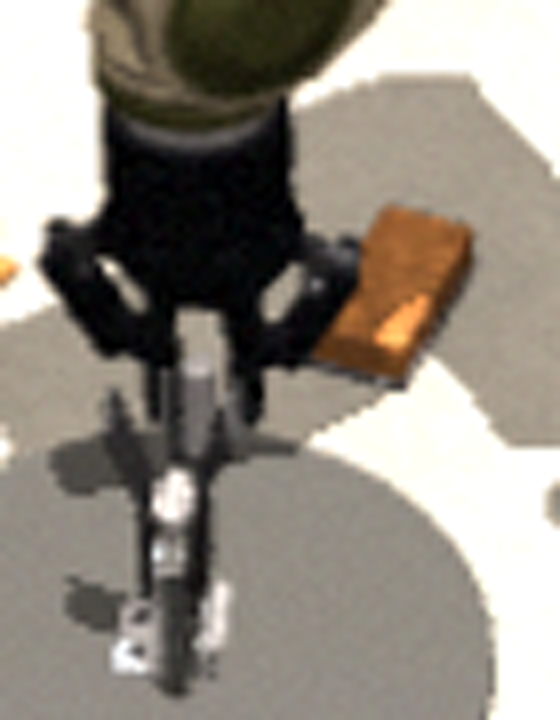

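Emit:
{"name": "jog_arm", "arguments": {"dr": [[0,0,-0.0785],[0,0,-0.0785],[0,0,-0.0785],[0,0,-0.0785],[0,0,-0.0785],[0,0,-0.0785],[0,0,-0.0785],[0,0,-0.0785],[0,0,-0.0785],[0,0,-0.0785]], "slide": [[0.0088,-0.0003,0],[0.0088,-0.0004,0],[0.0088,-0.0003,0],[0.0088,-0.0004,0],[0.0088,-0.0003,0],[0.0088,-0.0004,0],[0.0088,-0.0003,0],[0.0088,-0.0004,0],[0.0088,-0.0003,0],[0.0088,-0.0004,0]], "gripper": [-0.5,-0.5,-0.5,-0.5,-0.5,-0.5,-0.5,-0.5,-0.5,-0.5]}}

```text
time_s: 32.1
position: [0.5789, -0.1284, 0.0564]
tool_rot: [[0.982, -0.19, -0.001], [-0.19, -0.982, 0.0], [-0.001, -0.0, -1.0]]
ft_force: [-0.3, 0.2, 0.6]
grip_width: 0.0218
```

```bash
python3 - <<'E'
from h import *
np.set_printoptions(precision=4,suppress=True)
S=get("scene");px=S["pixels"];s=observe();print(s["time_s"],s["position"],s["tool_rot"][:,0],s["ft_force"],s["grip_width"],s["q"])
p0=np.array([.493,-.0497]);o=np.array([.6,-.0195])
for d in(63,90):
    a=np.radians(d);R=np.array([[np.cos(a),-np.sin(a)],[np.sin(a),np.cos(a)]])
    print("expected",d,o+R@(p0-o))
e=lambda px:np.clip((px.astype(float)-5)*1.6,0,255).astype(np.uint8)
crop(e(px),190,110,280,210,7,"pics/x12.png")
E
```

```text
32.15 [ 0.5801 -0.1288  0.0564] [ 0.9824 -0.1865  0.0006] [ 0.259  -0.074  -0.3652] 0.02081992374393846 [-23.9231  36.8644  81.407    0.0053  61.6961 -13.1755]
expected 63 [ 0.5783 -0.1285]
expected 90 [ 0.6302 -0.1265]
```

View pics/x12.png

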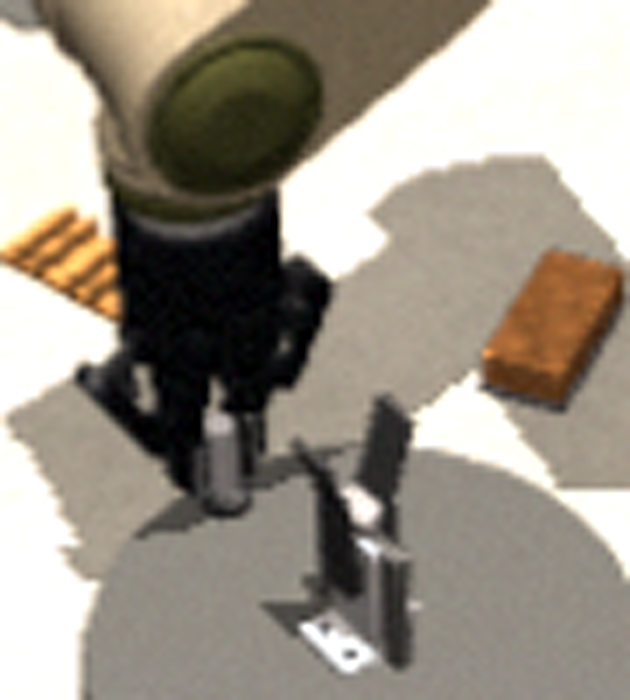

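Emit:
{"name": "jog_arm", "arguments": {"dr": [[0,0,-0.0785],[0,0,-0.0785],[0,0,-0.0785],[0,0,-0.0785],[0,0,-0.0785],[0,0,-0.0785],[0,0,0],[0,0,0],[0,0,0],[0,0,0]], "slide": [[0.0088,-0.0003,0],[0.0088,-0.0004,0],[0.0088,-0.0003,0],[0.0088,-0.0004,0],[0.0088,-0.0003,0],[0.0085,-0.0004,0],[0,0,0],[0,0,0],[0,0,0],[0,0,0]], "gripper": [-0.5,-0.5,-0.5,-0.5,-0.5,-0.5,-0.5,-0.5,-0.5,-0.5]}}

```text
time_s: 33.15
position: [0.6307, -0.1266, 0.0566]
tool_rot: [[0.962, 0.273, -0.0], [0.273, -0.962, 0.0], [-0.0, -0.0, -1.0]]
ft_force: [0.2, -0.9, 0.2]
grip_width: 0.0213
```

```bash
python3 - <<'E'
from h import *
np.set_printoptions(precision=4,suppress=True)
S=get("scene");px=S["pixels"];s=observe();print(s["time_s"],s["position"],s["tool_rot"][:,0],s["ft_force"],s["grip_width"])
e=lambda px:np.clip((px.astype(float)-5)*1.6,0,255).astype(np.uint8)
crop(e(px),190,110,280,210,7,"pics/x13.png")
E
```

```text
33.2 [ 0.6308 -0.1267  0.0566] [ 0.9619  0.2736 -0.0002] [-0.5136 -0.0516  0.7401] 0.021237916989954406
```

View pics/x13.png

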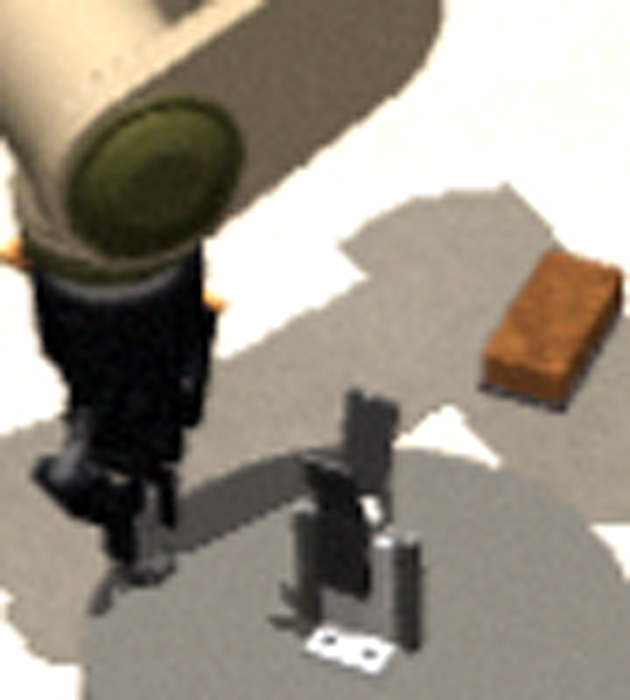

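Emit:
{"name": "jog_arm", "arguments": {"dr": [[0,0,0],[0,0,0],[0,0,0],[0,0,0],[0,0,0],[0,0,0],[0,0,0],[0,0,0],[0,0,0],[0,0,0]], "slide": [[0.001,0,0],[0.001,0,0],[0,0,0],[0,0,0],[0,0,0],[0,0,0],[0,0,-0.01],[0,0,-0.03],[0,0,-0.04],[0,0,-0.03]], "gripper": [-0.5,-0.5,-0.5,-0.2,0,0,0,0,0,0]}}

```text
time_s: 34.2
position: [0.6333, -0.1262, 0.1697]
tool_rot: [[0.961, 0.275, 0.002], [0.275, -0.962, -0.001], [0.002, 0.002, -1.0]]
ft_force: [0.1, -0.4, 0.8]
grip_width: 0.0425
```

Emit:
{"name": "jog_arm", "arguments": {"dr": [[0,0,0],[0,0,0],[0,0,0],[0,0,0],[0,0,0],[0,0,0],[0,0,0],[0,0,0],[0,0,0],[0,0,0]], "slide": [[0,0,-0.03],[0,0.01,-0.03],[-0.02,0.02,0],[-0.035,0.01,0],[-0.035,0.01,0],[-0.035,0.01,0],[-0.035,0.01,0],[-0.035,0.01,0],[-0.02,0.01,0],[0,0,0]], "gripper": [0,0,0,0,0,0,0,0,0,0]}}

```text
time_s: 35.2
position: [0.4495, -0.2731, 0.2275]
tool_rot: [[0.962, 0.272, 0.0], [0.272, -0.962, -0.001], [0.0, 0.001, -1.0]]
ft_force: [-0.5, 0.5, 0.1]
grip_width: 0.0429
```

```bash
python3 - <<'E'
from h import *
np.set_printoptions(precision=4,suppress=True)
T=get("top","pics/Tend.png");S=get("scene","pics/Send.png");px=S["pixels"];s=observe();print(s["time_s"],s["position"],s["ft_force"])
e=lambda px:np.clip((px.astype(float)-5)*1.6,0,255).astype(np.uint8)
crop(e(px),200,150,290,225,8,"pics/x14.png")
crop(e(T["pixels"]),215,135,315,235,6,"pics/y14.png")
E
```

```text
35.3 [ 0.4512 -0.2717  0.2272] [-0.5299  0.9634  0.5564]
```

View pics/x14.png

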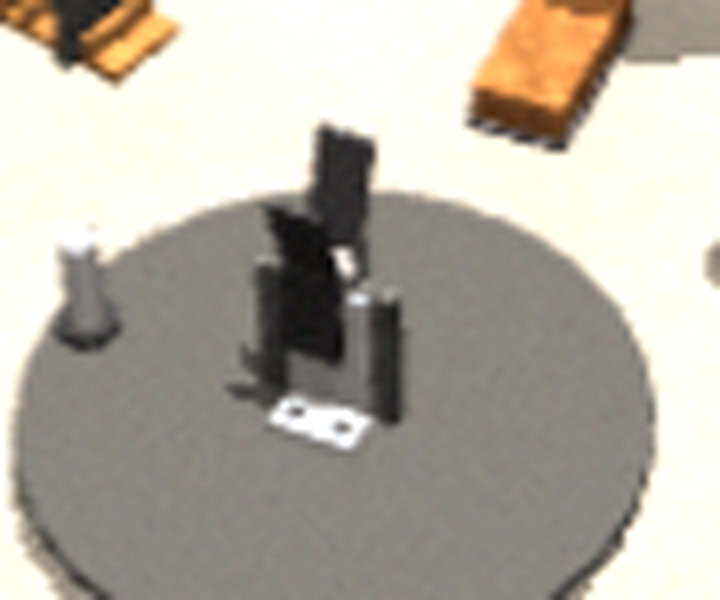

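View pics/y14.png

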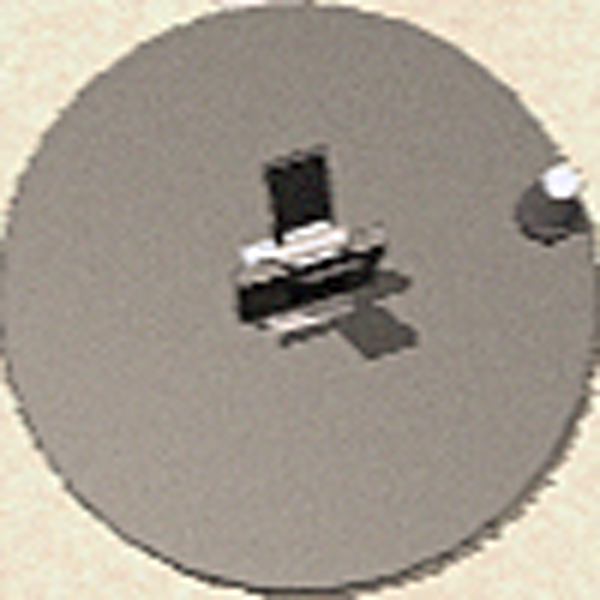

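View pics/Tend.png

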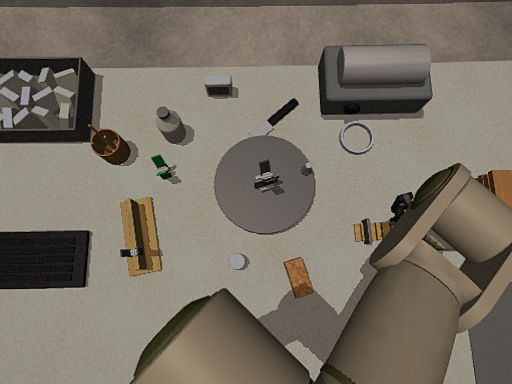

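```bash
python3 - <<'E'
from h import *
np.set_printoptions(precision=4,suppress=True)
T=get("top");S=get("scene");px=T["pixels"];g=px.mean(2)
m=np.zeros(g.shape,np.uint8);m[158:176,298:318]=(g[158:176,298:318]>125)&(np.ptp(px[158:176,298:318].astype(int),axis=2)<25)
N,l,st,ce=cv2.connectedComponentsWithStats(m);print(st[1:],ce[1:])
f=lambda c:(np.array(c,float)+.5)/6-.5+[215,135]
H=onz(T,[f((562,182))],.082)[0];o=np.array([.6,-.0195]);a0=np.arctan2(-.0504+.0195,.4936-.6);a1=np.arctan2(H[1]-o[1],H[0]-o[0]);print(H,"turn rad",(a1-a0)%(2*np.pi))
P=onz(T,[f((314,238))],.108)[0];a=np.radians(106);d=P[:2]-o;print("pivot",P,"holder xy",d@[np.cos(a),np.sin(a)],d@[-np.sin(a),np.cos(a)])
e=np.clip((px.astype(float)-5)*1.6,0,255).astype(np.uint8)
crop(e,245,150,290,200,14,"pics/y15.png")
E
```

```text
[[306 158  12  18 131]] [[312.9008 164.687 ]]
[ 0.6316 -0.1262  0.082 ] turn rad 1.57576403704856
pivot [ 0.6033 -0.0236  0.108 ] holder xy -0.004799701993803589 -0.0020088695759431967
```

View pics/y15.png

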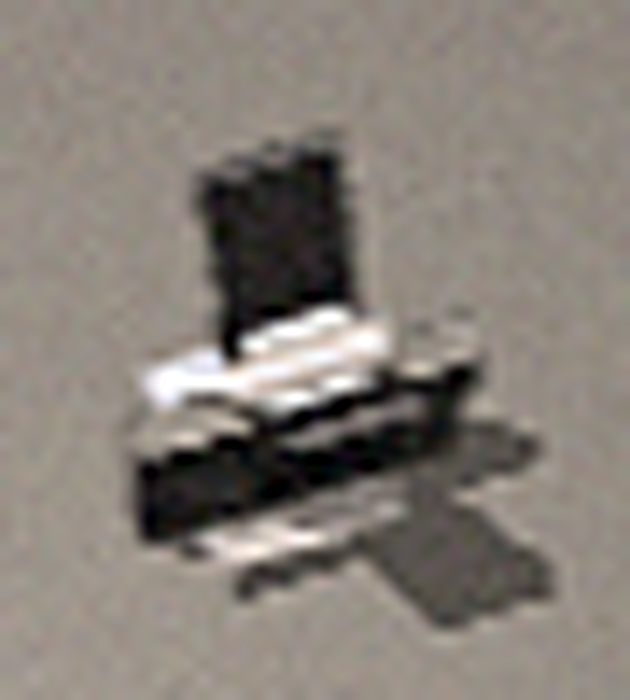

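```bash
python3 - <<'E'
from rig import env
print(env.close_job())
E
```

```text
the job is handed in; nothing more can be done
None
```

The job is handed in at about 35 s of the 72 s allowed; no verdict was reported.

**What I did**
1. Took the tall plaque from its outer rack slot and stood it in the holder against the back plate.
2. Moved the big clip from the rail onto the middle of the top edge of plaque and back plate.
3. Turned the turntable a quarter turn counterclockwise with the fingers loosely around the handle post.
4. Let go and backed the arm away.

**Last checks, from the camera pictures**
- **Turntable:** turned 1.576 rad by the handle's position. There was almost no force on the fingers at the end of the turn, so it appears to sit in its detent.
- **Plaque:** down in the channel and upright against the plate. It touched the floor at the expected height.
- **Clip:** upright over both plaque and plate, about 2 to 5 mm from the middle (limit 12 mm).
- **Other things:** the other things looked unmoved by eye; the final picture still shows the short plaque in its rack and the small clip on the rail. I did not measure their positions.

**Not settled**
- The two cameras disagreed by about 5 mm in y. I used the top view, which matched the gripper's own position and the contacts.
- The clip's squeeze force could not be measured.

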